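# Free the label printer's hood from its safety catch and load a label roll

## Task

The label printer's hood has popped up a little but is still held by the sprung safety catch hidden under its raised front edge. Reach under the edge, push the catch to the printer's left while lifting, and swing the hood right up until it stands upright; then take the white label roll out of the wooden rack and set it down gently, standing on its rim as it was, in the printer's roll bay. Leave the hood open, and leave the tape roll and the other things on the bench where they are.

Things in the scene. Friction and masses are not known exactly. Their poses are not given: they have to be found in the camera images.
- printer: Desktop label printer, fixed: black base, grey hood. Origin: centre of its underside; x to its back, y to its left (seen from in front), z up; front (-x) faces the robot, turned up to 0.25 rad. Base: plinth 10 mm high from x -130 to +125 mm; on it a block, top 60 mm above the bench, 148 mm wide, x -70 to +125 mm. In front of x -70 the space between plinth and hood edge is free.
- hood (a joint): Hood angle (rad): 0 shut, grows as its front rises, stop at 1.75; starts at 0.04 to 0.09. Hinge along the printer's y through printer x +115, z 70 mm, at the back. Stiff: it stays where it is left; lifting takes about 5 N at the lip. Held by the catch it goes no further than about 0.12. Upright enough means above 1.35; nearer 1.5 leaves more room in front of it.
- hood_lip (a point): Middle of the lower front edge of the hood, where it is lifted; moves with the hood (250 mm in front of the hinge, 5 mm below it, when shut; axes then like the printer's). The lip is an inward flange 18 mm deep, 160 mm wide, flat below. Above it the front panel slopes back by 0.4 rad. Hood: 160 mm wide, top 145 mm above the bench when shut, 4 mm walls.
- catch (a joint): Displacement of the catch (m): 0 at rest, engaged; grows to 0.020 as it is pushed to the printer's left (+y). Sprung back: 3 N at rest, 5.5 N at the end. Held aside by more than about 0.011 it is free; keep it so until the hood angle has passed 0.30, then it may spring back.
- catch_tongue (a point): Point on the right (-y) face of the catch's steel tongue, the face to push left; moves with hood and catch. The tongue is an upright plate under the hood, 6 mm thick (y), from 5 to 53 mm behind the lip's front edge (this point: 19 mm) and down to 38 mm below the lip's underside (this point: 18 mm); 40 mm left of the hood's middle. To its right, in front of the keeper, all is free.
- keeper (a point): Middle of the front edge of the keeper, a fixed steel plate 25 mm wide (y) and 6 mm thick that projects 30 mm forward from the block, to printer x -100, z 60 to 66 mm, just to the right of the tongue. A toe at the tongue's rear lower end (37 to 53 mm behind the lip's edge) reaches 12 mm to the right under it. Keep the fingers in front of it.
- bay (a point): Centre of the floor of the roll bay, at printer x -15, y -15, z 20 mm; axes like the printer's. An upright slot open at the top: 36 to 38 mm wide (y), 90 mm long (x), 40 mm deep (the deck round it is 60 mm above the bench). End stops 15 mm high, 33 mm before and behind its middle, cradle the roll.
- rack: Plywood rack, fixed, 110 x 170 mm. Origin: centre of its underside; x back, y left. Two slots with centres at y +45 and -45 mm, each 31 mm wide, floor 8 mm and cheeks 40 mm above the bench. One holds the label roll, the other the tape roll; which is which changes.
- roll_center (a point): Centre of the white label roll (83 mm diameter, 24 mm wide, brown core, 0.13 kg), standing on its rim. Its z axis is the roll's own axis (level, across the slot). In the rack its centre is 49 mm and its top 91 mm above the bench; in the bay its centre is 61 mm above the bench. Grasp it from above across its 24 mm width, high up, clear of the cheeks and later of the deck.
- tape_center (a point): Centre of the tan tape roll (93 mm diameter, 25 mm wide) standing in the other slot; it stays there.
- staple_box: Bystander, leave alone: small closed carton 39 x 63 x 34 mm. Origin: centre of its underside.
- parcel: Bystander, leave alone: small brown closed carton 62 x 101 x 40 mm. Origin: centre of its underside.
- stapler: Bystander, leave alone: red and black desk stapler, 145 x 36 x 53 mm. Origin: centre of its underside.
- marker: Bystander, leave alone: black felt marker lying on the bench, 138 mm long, 16 mm thick. Origin: centre of its underside.
- glue_stick: Bystander, leave alone: standing glue stick, 26 mm thick, 92 mm high. Origin: centre of its underside.
- stamp: Bystander, leave alone: hand stamp with a turned wooden handle, 28 x 55 x 82 mm. Origin: centre of its underside.
Not all that is in view belongs to the job. Leave any blue or pink look-alike of the part that bears roll_center alone.

How it is judged:
By the outcome, as a careful person would: the job done as asked, in the order asked, and still so for the second after the job is handed in, with the robot touching nothing.
It also fails if it takes over 72 s, if anything falls off the work surface, if the arm or the gripper's body presses on something with over 40 N, if the wrist force passes 120 N, or if a joint passes its speed limit or range.

## Robot

A 6-joint arm with a two-finger parallel gripper is mounted at the origin on a cart in front of the work surface, level with it; the furniture and walls round the work are solid. World frame = base frame: x ahead of the robot, y to its left, z up, the work surface at z = 0. Lengths are in mm, angles in rad, forces in N, time in s.
With the tool pointing down it reaches from about 350 to 725 mm from the base axis. Payload 4.3 kg.
Tool frame: the origin (TCP) lies midway between the tips of the shut fingers; the grasp point (between the pads) lies 19 mm behind it; z points along the fingers, y is the direction in which the jaws open and shut (so a half turn about z gives the same grasp; the last joint's range is limited). The gripper opens to 85 mm and grips with 20 to 120 N. Pads are 22 mm wide; open, the fingers measure 114 mm over their backs; the gripper's body (76 mm by 85 mm) begins 54 mm behind the grasp point. The pads swing forward as they close: fully open they stand 13 mm farther back than shut.
Start: joints at [1.135, 0.377, 0.081, 1.274, 0, 1.46], TCP at [184.046, 544.788, 231.329] pointing down, gripper open.
Joint ranges: [-2.72, 2.72], [-0.84, 1.66], [-1.02, 1.22], [-1.77, 2.12], [-1.37, 1.28], [-3.14, 3.14]. Speed limits (rad/s): [2.57, 2.57, 3.14, 3.14, 3.14, 3.14].

## Interface

Orientations are given as a unit quaternion [w, x, y, z].
In Python, from cell import * gives the robot as it stands.
- The arm moves only by the tool apply_moves, never from a script. Its argument "motion" is a list of rows, each an object with "slide": the shift along the tool's x, y, z in mm, a list of three; "rot": the turn, a rotation vector about the tool's x, y, z in degrees, a list of three; "claw": the opening, from 0 (shut) to 1 (fully open). In form: [{"slide": [x, y, z], "rot": [ax, ay, az], "claw": claw}, ...]. A call has 1 to 12 rows; each row shifts and turns the commanded pose from where the row before left it, along the tool's axes as they then stand; what a row does not reach is not made up. A row lasts 1/10 s, in which the tool goes at most 50 mm and 8.59 degrees, less where a joint would pass 70% of its speed; a pose out of reach is approached as far as the arm can. A call is refused whole if a number of a shift passes 50 or a number of a turn 8.59, either way. A call with a gripper value outside its range is refused whole. The fingers move at their own pace and stop on an object; the grip force is fixed at half the most. Time passes only in rows, so rows that do not move let the fingers close. It gives the time, the measured TCP pose, the force and the opening at its end, in the units of the state.
- get_state(): the state, without advancing time (a new reading comes with each control period).
- snapshot(name): name is "scene" or "top"; returns the picture (420x560x3 uint8, red, green, blue); there is no depth.
- camera_info(name): a dict with "mtx" (3x3 intrinsics, pixels), "dist_coeffs" ([k1, k2, p1, p2, k3] as OpenCV has them; the pictures are not rectified), "R" (3x3) and "t" (3): a world point X has camera coordinates R X + t. Camera axes: x right, y down, z forward; pixel columns grow to the right and rows downward; lengths in mm; the calibration is good to about 2 mm. A picture is of the moment at which its call begins. camera_info takes no time and is no camera call.
- finish_job(): hands the job in, once; it reports no verdict.
Trained networks look in the newest picture that a camera, given by its name, has taken for a name from the list of things; names that differ only in an ending like _2 or _b are one class to them, and where a whole thing is asked for, a point or a joint stands for the part that bears it (a point fixed in the world has none). Each returns a list of dicts, best first, with "confidence" (0 to 1); they miss things now and then, are a little off and sometimes report something else, mostly with a low value. They report only what shows in the picture. A call takes as long as a camera call. They do not tell look-alikes from the thing itself.
- find_in(name, camera): "location" ([x, y, z] in mm, in world coordinates, good to about 4 mm: the middle of the surface that is visible of it).
The state is a dict: "time_s": time; "joints": joint angles; "qd": joint speeds; "effort": joint torques, N m; "ee_pos": TCP position; "orientation": TCP orientation; "contact_force": force on the tool from outside, world axes, zero at the start; "wrist_torque": the same for the moment, N m; "grip_width": finger opening in mm.
Only numpy, scipy, OpenCV 4.12 (cv2) and the standard library are available. Lean on these libraries where they do the work, as an engineer would, in place of code of your own. Each camera call takes 0.05 s, during which the arm holds its last target.

## Working session

There is one attempt and no reset: what is moved stays moved. The work goes in short steps, Python scripts to look and compute and a tool call to move; the robot and the scene stay as the last step left them, time stands still between calls to the robot, and variables do not carry over. Pictures are saved under pics/ and viewed, and the job is handed in when it is done.

Besides the shell and the picture viewer there is one more tool, called by a JSON object that holds its "op" and its "data". apply_moves: Moves the arm, as the interface text tells. Its arguments: {"type":"object","properties":{"motion":{"type":"array"}},"required":["motion"]}

```bash
ls; mkdir -p pics
python3 - <<'E'
from cell import *
import cv2
s=get_state(); print(s)
for n in("scene","top"):
    im=snapshot(n); cv2.imwrite(f"pics/{n}0.png",im[:,:,::-1]); print(n,camera_info(n))
    for o in ["printer","hood","hood_lip","catch_tongue","keeper","bay","rack","roll_center","tape_center"]:
        try: print(o,[( [round(v) for v in d["location"]],round(d["confidence"],2)) for d in find_in(o,n)][:3])
        except Exception as e: print(o,e)
print(get_state()["time_s"])
E
```

```text
pics
{'time_s': 0.0, 'joints': array([1.13468468e+00, 3.78080830e-01, 7.96418754e-02, 1.27441281e+00,
       4.73686730e-06, 1.46049325e+00]), 'qd': array([ 0.00150933, -0.00010563, -0.00159451,  0.0015166 , -0.00034591,
       -0.000973  ]), 'effort': array([-5.25890919e-04, -4.63602805e+01,  2.69875610e+01,  2.08182464e-02,
       -3.67803368e-04, -8.02259272e-07]), 'ee_pos': array([183.75928128, 544.1551574 , 230.35693196]), 'orientation': array([-2.79581461e-04,  1.62184635e-01,  9.86759894e-01, -9.88964010e-04]), 'contact_force': array([ 0.19936018, -0.80011959, -0.09102592]), 'wrist_torque': array([0.03549525, 0.02171153, 0.06306013]), 'grip_width': 85.73777156983424}
scene {'mtx': array([[475.9620378 ,   0.        , 279.36906403],
       [  0.        , 475.9620378 , 217.07631568],
       [  0.        ,   0.        ,   1.        ]]), 'dist_coeffs': array([-0.04124765,  0.        ,  0.        ,  0.        ,  0.        ]), 'R': array([[ 0.88038344, -0.47417457,  0.00913699],
       [-0.34643593, -0.65613415, -0.67042533],
       [ 0.32389373,  0.58706598, -0.74192074]]), 't': arr
[... 601 characters left out ...]
,   1.        ]]), 'dist_coeffs': array([-0.01495672,  0.        ,  0.        ,  0.        ,  0.        ]), 'R': array([[ 0.02455618, -0.99969498, -0.00263518],
       [-0.9808318 , -0.02358297, -0.19342395],
       [ 0.1933028 ,  0.00733443, -0.98111173]]), 't': array([ -29.04240543,  584.92779027, 1063.41370464])}
printer [([620, 90, 147], 0.55)]
hood [([622, 90, 153], 0.87), ([672, -451, 18], 0.19)]
hood_lip [([616, 89, 152], 0.77)]
catch_tongue []
keeper [([618, 89, 155], 0.82)]
bay [([614, 87, 149], 0.59)]
rack [([504, -270, 6], 0.93), ([376, -28, 17], 0.48)]
roll_center [([518, -222, 81], 0.84), ([526, -116, 24], 0.75), ([382, -188, 28], 0.56)]
tape_center [([515, -319, 83], 0.84)]
1.0
```

View pics/scene0.png

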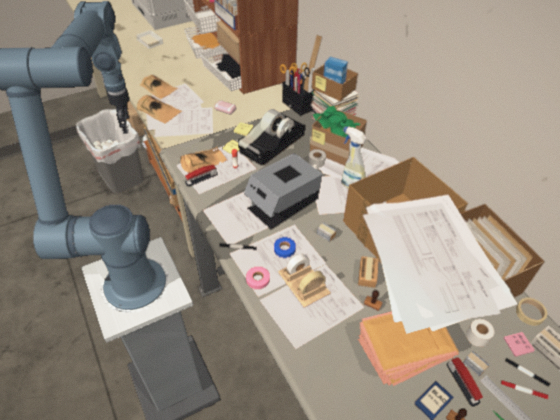

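View pics/top0.png

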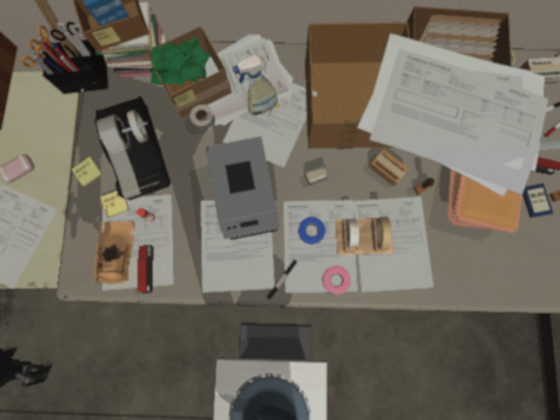

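Run:
```python
import cv2
a=cv2.imread("pics/scene0.png")[140:240,230:340]; b=cv2.imread("pics/top0.png")[125:255,190:300]
c=cv2.imread("pics/top0.png")[195:305,255:405]
cv2.imwrite("pics/z1.png",cv2.resize(a,None,fx=6,fy=6,interpolation=2)); cv2.imwrite("pics/z2.png",cv2.resize(b,None,fx=4.5,fy=4.5,interpolation=2)); cv2.imwrite("pics/z3.png",cv2.resize(c,None,fx=5,fy=5,interpolation=2))
```

```text
(no output)
```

View pics/z1.png

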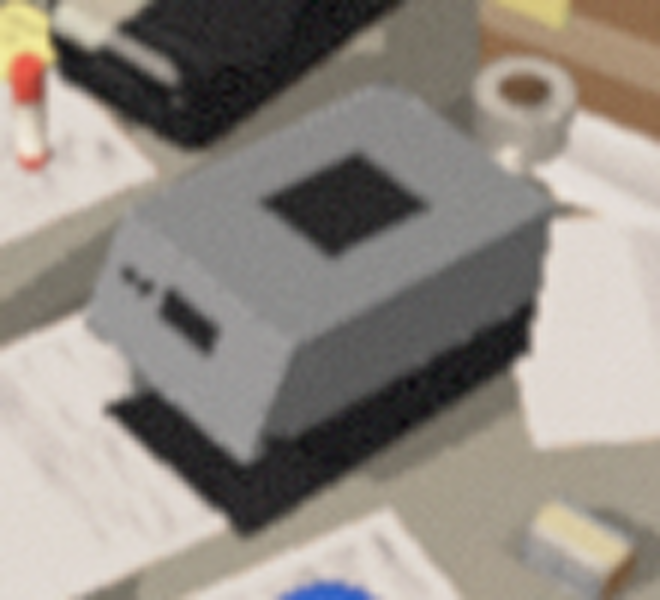

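View pics/z2.png

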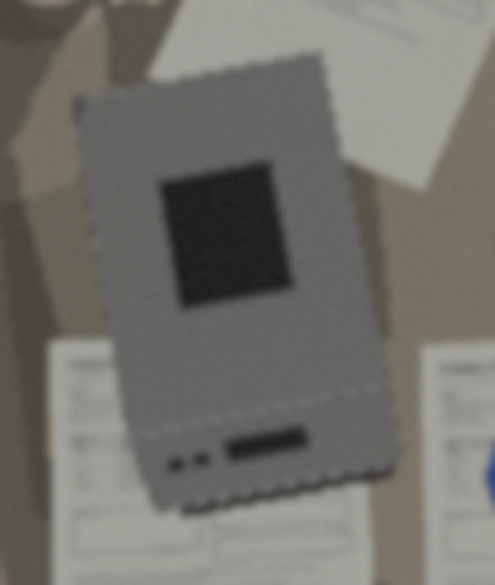

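View pics/z3.png

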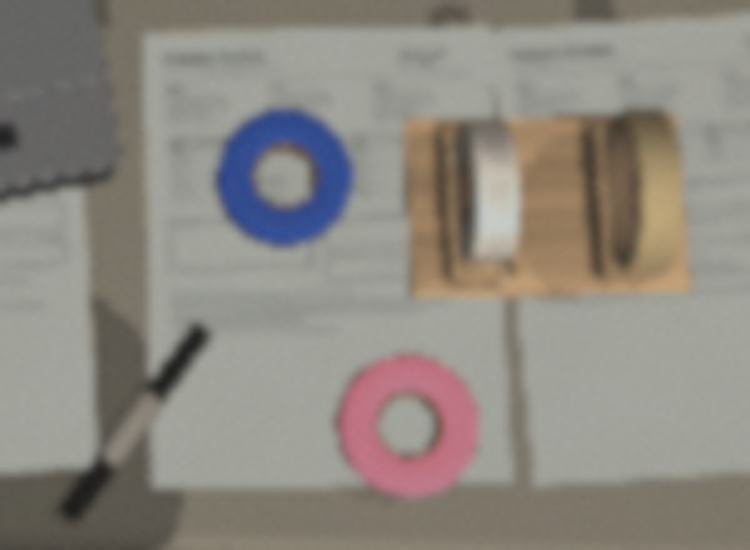

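```bash
cat > h.py <<'E'
from cell import *
import numpy as np, cv2
from scipy.optimize import least_squares
from scipy.spatial.transform import Rotation as Rn
def proj(n,X):
    c=camera_info(n); r,_=cv2.Rodrigues(c["R"])
    return cv2.projectPoints(np.asarray(X,float).reshape(-1,3),r,np.asarray(c["t"],float),c["mtx"],np.array(c["dist_coeffs"]))[0].reshape(-1,2)
def ray(n,uv,z):
    c=camera_info(n); p=cv2.undistortPoints(np.array([[uv]],float),c["mtx"],np.array(c["dist_coeffs"]))[0,0]
    d=c["R"].T@np.array([p[0],p[1],1]); o=-c["R"].T@c["t"]; return o+d*(z-o[2])/d[2]
def P2W(p,X): # printer->world
    X=np.asarray(X,float).reshape(-1,3); c,s=np.cos(p[2]),np.sin(p[2])
    return X@np.array([[c,s,0],[-s,c,0],[0,0,1]])+[p[0],p[1],0]
def hood(th,X):
    X=np.asarray(X,float).reshape(-1,3)-[115,0,70]; c,s=np.cos(th),np.sin(th)
    return np.c_[c*X[:,0]+s*X[:,2],X[:,1],-s*X[:,0]+c*X[:,2]]+[115,0,70]
E
python3 - <<'E'
from h import *
sc=np.array([(90,318),(245,460),(128,212),(298,345),(550,210),(375,88)],float); sc=(sc+.5)/6-.5+[230,140]
tp=np.array([(157,508),(398,468),(132,432),(385,388),(322,55),(78,100)],float); tp=(tp+.5)/4.5-.5+[190,125]
def model(q):
    px,py,yw,th,xb=q
    H=[(-135,80,65),(-135,-80,65),(-101,80,145),(-101,-80,145),(xb,-80,145),(xb,80,145)]
    return P2W((px,py,yw),hood(th,H))
def res(q):
    W=model(q); return np.r_[(proj("scene",W)-sc).ravel(),(proj("top",W)-tp).ravel()]
r=least_squares(res,[620,90,.1,.06,125],loss="soft_l1"); print(r.x); print(np.round(r.fun.reshape(-1,2),1))
p=r.x[:3]
pl=P2W(p,[(-130,-74,0),(-130,74,10)]);print(proj("scene",pl))
print("z1 meas", (np.array([247,533])+.5)/6-.5+[230,140],(np.array([105,408])+.5)/6-.5+[230,140])
W=P2W(p,hood(r.x[3],[(-135,0,65),(-116,37,47)])); print(W)
# rack base corners, top view at z=40
for uv in [(405,118),(678,115),(690,293),(412,298)]:
    u=(np.array(uv)+.5)/5-.5+[255,195]; print(uv,ray("top",u,40))
for uv in [(490,120),(497,262),(465,125),(520,190),(475,190),(497,190)]:
    u=(np.array(uv)+.5)/5-.5+[255,195]; print("roll",uv,ray("top",u,91))
E
```

```text
[6.39867891e+02 9.35702603e+01 2.09439194e-01 5.23860833e-02
 1.12822951e+02]
[[-0.9  0.9]
 [-0.2  1. ]
 [-0.1 -0.7]
 [-0.9  0.5]
 [-0.  -0.6]
 [ 1.3 -1.4]
 [-0.6  0.3]
 [ 0.9 -1.1]
 [-1.7 -0.2]
 [ 1.  -1.3]
 [ 1.3  0.4]
 [-0.5  0.4]]
[[270.31131172 229.4963795 ]
 [246.38843835 205.9658725 ]]
z1 meas [270.75       228.41666667] [247.08333333 207.58333333]
[[507.89733147  65.51909558  78.09739069]
 [517.84199865 105.45949602  59.12720337]]
(405, 118) [ 562.2455479  -180.43960729   40.        ]
(678, 115) [ 567.96339335 -343.42091363   40.        ]
(690, 293) [ 462.19095099 -347.19935615   40.        ]
(412, 298) [ 455.43068122 -184.18352864   40.        ]
roll (490, 120) [ 553.4170481  -221.61300711   91.        ]
roll (497, 262) [ 472.72316194 -224.57669958   91.        ]
roll (465, 125) [ 550.19197948 -207.35720149   91.        ]
roll (520, 190) [ 513.7066628  -238.08519901   91.        ]
roll (475, 190) [ 513.10039066 -212.65403292   91.        ]
roll (497, 190) [ 513.39691578 -225.08614038   91.        ]
```

```bash
cat >> h.py <<'E'
PR=(639.9,93.6,0.2094)
import json,os
def log():
    s=get_state(); 
    with open("log.jsonl","a") as f: f.write(json.dumps([s["joints"].tolist(),s["ee_pos"].tolist(),s["orientation"].tolist()])+"\n")
    return s
def Rq(q): return Rn.from_quat(np.r_[q[1:],q[0]])
def Rtool(yaw,phi): # tool pointing horizontally-> down phi below horizontal along heading yaw, y left
    z=np.array([np.cos(yaw)*np.cos(phi),np.sin(yaw)*np.cos(phi),-np.sin(phi)]); y=np.array([-np.sin(yaw),np.cos(yaw),0]); x=np.cross(y,z)
    return Rn.from_matrix(np.c_[x,y,z])
def plan(tgt,Rt,n,s=None,R0=None,p0=None):
    s=s or log(); R0=R0 or Rq(s["orientation"]); p0=s["ee_pos"] if p0 is None else p0
    w=(R0.inv()*Rt).as_rotvec(degrees=True)/n; d=(np.asarray(tgt)-p0)/n; R=R0
    print("from",np.round(p0,1),"z",np.round(R0.as_matrix()[:,2],3),"y",np.round(R0.as_matrix()[:,1],3),"to",np.round(tgt,1))
    for i in range(n):
        print({"slide":np.round(R.inv().apply(d),1).tolist(),"rot":np.round(w,2).tolist()}); R=R*Rn.from_rotvec(w,degrees=True)
def st():
    s=log(); R=Rq(s["orientation"]).as_matrix(); print("t",round(s["time_s"],2),"p",np.round(s["ee_pos"],1),"z",np.round(R[:,2],3),"y",np.round(R[:,1],3),"F",np.round(s["contact_force"],1),"w",round(s["grip_width"],1),"q",np.round(s["joints"],2)); 
    c,sn=np.cos(PR[2]),np.sin(PR[2]); d=s["ee_pos"][:2]-PR[:2]; print("in printer",np.round([c*d[0]+sn*d[1],-sn*d[0]+c*d[1],s["ee_pos"][2]],1)); return s
E
python3 - <<'E'
from h import *
t=P2W(PR,(-215,15,190))[0]
plan(t,Rtool(PR[2],np.pi/2),12)
print("marker",ray("top",(282,278),8),"bench edge",ray("top",(282,302),0))
E
```

```text
from [184.  544.8 231.3] z [ 0.  0. -1.] y [0.32  0.947 0.   ] to [426.5  63.6 190. ]
{'slide': [-32.0, -31.5, 3.4], 'rot': [0.0, 0.0, -2.56]}
{'slide': [-30.5, -32.9, 3.4], 'rot': [0.0, 0.0, -2.56]}
{'slide': [-29.0, -34.2, 3.4], 'rot': [0.0, 0.0, -2.56]}
{'slide': [-27.5, -35.5, 3.4], 'rot': [0.0, 0.0, -2.56]}
{'slide': [-25.9, -36.7, 3.4], 'rot': [0.0, 0.0, -2.56]}
{'slide': [-24.2, -37.8, 3.4], 'rot': [0.0, 0.0, -2.56]}
{'slide': [-22.5, -38.9, 3.4], 'rot': [0.0, 0.0, -2.56]}
{'slide': [-20.7, -39.8, 3.4], 'rot': [0.0, 0.0, -2.56]}
{'slide': [-19.0, -40.7, 3.4], 'rot': [0.0, 0.0, -2.56]}
{'slide': [-17.1, -41.5, 3.4], 'rot': [0.0, 0.0, -2.56]}
{'slide': [-15.2, -42.2, 3.4], 'rot': [0.0, 0.0, -2.56]}
{'slide': [-13.4, -42.9, 3.4], 'rot': [0.0, 0.0, -2.56]}
marker [383.38227273 -24.88295327   8.        ] bench edge [313.47935019 -26.5547963    0.        ]
```

{"op": "apply_moves", "data": {"motion": [{"slide": [-32, -31.5, 0], "rot": [0, 0, -2.56], "claw": 0}, {"slide": [-30.5, -33, 0], "rot": [0, 0, -2.56], "claw": 0}, {"slide": [-29, -34, 0], "rot": [0, 0, -2.56], "claw": 0}, {"slide": [-27.5, -35.5, 0], "rot": [0, 0, -2.56], "claw": 0}, {"slide": [-26, -36.5, 0], "rot": [0, 0, -2.56], "claw": 0}, {"slide": [-24, -38, 0], "rot": [0, 0, -2.56], "claw": 0}, {"slide": [-22.5, -39, 5], "rot": [0, 0, -2.56], "claw": 0}, {"slide": [-20.5, -40, 5], "rot": [0, 0, -2.56], "claw": 0}, {"slide": [-19, -40.5, 5], "rot": [0, 0, -2.56], "claw": 0}, {"slide": [-17, -41.5, 5], "rot": [0, 0, -2.56], "claw": 0}, {"slide": [-15, -42, 5], "rot": [0, 0, -2.56], "claw": 0}, {"slide": [-13.5, -43, 5], "rot": [0, 0, -2.56], "claw": 0}]}}

```text
time_s: 2.2
ee_pos: [426.8, 62.1, 201.4]
orientation: [0.0, -0.106, 0.994, 0.0]
contact_force: [1.8, 0.5, 0.2]
grip_width: -0.2
```

Run:
```python
from h import *
st()
plan(P2W(PR,(-190,12,130))[0],Rtool(PR[2],np.radians(35)),9)
```

```text
t 2.2 p [426.8  62.1 201.4] z [ 0.001  0.    -1.   ] y [-0.21   0.978  0.   ] F [1.8 0.5 0.2] w -0.2 q [-0.    0.1  -0.36  1.11  0.   -0.21]
in printer [-215.    13.5  201.4]
from [426.8  62.1 201.4] z [ 0.001  0.    -1.   ] y [-0.21   0.978  0.   ] to [451.6  65.8 130. ]
{'slide': [-2.8, -0.2, 7.9], 'rot': [0.01, -6.1, 0.02]}
{'slide': [-1.9, -0.2, 8.2], 'rot': [0.01, -6.1, 0.02]}
{'slide': [-1.0, -0.2, 8.3], 'rot': [0.01, -6.1, 0.02]}
{'slide': [-0.1, -0.2, 8.4], 'rot': [0.01, -6.1, 0.02]}
{'slide': [0.8, -0.2, 8.4], 'rot': [0.01, -6.1, 0.02]}
{'slide': [1.6, -0.2, 8.2], 'rot': [0.01, -6.1, 0.02]}
{'slide': [2.5, -0.2, 8.0], 'rot': [0.01, -6.1, 0.02]}
{'slide': [3.4, -0.2, 7.7], 'rot': [0.01, -6.1, 0.02]}
{'slide': [4.2, -0.2, 7.3], 'rot': [0.01, -6.1, 0.02]}
```

{"op": "apply_moves", "data": {"motion": [{"slide": [-3, 0, 4], "rot": [0, -6.1, 0], "claw": 0}, {"slide": [-2, 0, 4], "rot": [0, -6.1, 0], "claw": 0}, {"slide": [-1, 0, 4], "rot": [0, -6.1, 0], "claw": 0}, {"slide": [0, 0, 4], "rot": [0, -6.1, 0], "claw": 0}, {"slide": [1, 0, 4], "rot": [0, -6.1, 0], "claw": 0}]}}

```text
time_s: 2.7
ee_pos: [435.6, 65.8, 182.7]
orientation: [0.264, -0.101, 0.959, 0.028]
contact_force: [-0.2, -0.8, -0.1]
grip_width: 0.1
```

```bash
cat >> h.py <<'E'
def fk(k,q):
    L1,L2,zc,d4,d5,d6=k
    a=q[1]-q[2]; ph=a+q[3]   # tool pitch below horiz
    r=L1*np.sin(q[1])+L2*np.cos(a); z=zc+L1*np.cos(q[1])-L2*np.sin(a)
    # out axis u=(cos(ph-pi/2)), tool dir with q5=0: ph below horiz
    r+=d5*np.sin(ph)+d6*np.cos(ph); z+=d5*np.cos(ph)-d6*np.sin(ph)
    return r,z
def fitk():
    D=[json.loads(l) for l in open("log.jsonl")]
    D=[d for d in D if abs(d[0][4])<.01]
    def res(k):
        o=[]
        for j,p,_ in D:
            r,z=fk(k,j); lat=k[3]; R=np.sqrt(p[0]**2+p[1]**2-lat**2); o+=[r-R,z-p[2]]
        return o
    r=least_squares(res,[430,390,100,62,95,270]); return r
E
python3 - <<'E'
from h import *
st(); r=fitk(); print(np.round(r.x),np.round(r.fun,1))
E
```

```text
t 2.7 p [435.6  65.8 182.7] z [ 0.501  0.106 -0.859] y [-0.209  0.978 -0.001] F [-0.2 -0.8 -0.1] w 0.1 q [-0.11 -0.3  -0.93  0.43  0.16 -0.28]
in printer [-205.7   15.3  182.7]
[452. 393. 148.  48.  31. 222.] [ 0.  0. -0. -0. -0. -0.]
```

Run:
```python
from h import *
plan(P2W(PR,(-165,12,60))[0],Rtool(PR[2],np.radians(35)),6)
```

```text
from [435.6  65.8 182.7] z [ 0.501  0.106 -0.859] y [-0.209  0.978 -0.001] to [476.  71.  60.]
{'slide': [4.7, -0.5, 21.0], 'rot': [0.0, -4.03, 0.01]}
{'slide': [6.1, -0.5, 20.6], 'rot': [0.0, -4.03, 0.01]}
{'slide': [7.6, -0.5, 20.2], 'rot': [0.0, -4.03, 0.01]}
{'slide': [9.0, -0.5, 19.6], 'rot': [0.0, -4.03, 0.01]}
{'slide': [10.3, -0.5, 18.9], 'rot': [0.0, -4.03, 0.01]}
{'slide': [11.6, -0.5, 18.1], 'rot': [0.0, -4.03, 0.01]}
```

{"op": "apply_moves", "data": {"motion": [{"slide": [4.5, -0.5, 21], "rot": [0, -4, 0], "claw": 0}, {"slide": [6, -0.5, 20.5], "rot": [0, -4, 0], "claw": 0}, {"slide": [7.5, -0.5, 20], "rot": [0, -4, 0], "claw": 0}, {"slide": [9, -0.5, 19.5], "rot": [0, -4, 0], "claw": 0}, {"slide": [10, -0.5, 19], "rot": [0, -4, 0], "claw": 0}, {"slide": [11.5, -0.5, 18], "rot": [0, -4, 0], "claw": 0}, {"slide": [0, 0, 0], "rot": [0, 0, 0], "claw": 0}]}}

```text
time_s: 3.4
ee_pos: [562.4, 63.9, 161.9]
orientation: [0.378, -0.103, 0.918, 0.057]
contact_force: [0.4, -0.3, 0.3]
grip_width: -0.2
```

Run:
```python
from h import *
st(); im=snapshot("scene")[120:260,200:360]; cv2.imwrite("pics/a1.png",cv2.resize(im[:,:,::-1],None,fx=5,fy=4,interpolation=2)[:600])
im=snapshot("top")[125:325,190:340]; cv2.imwrite("pics/a2.png",cv2.resize(im[:,:,::-1],None,fx=3,fy=3,interpolation=2))
```

```text
t 3.4 p [562.4  63.9 161.9] z [ 0.683  0.183 -0.707] y [-0.232  0.972  0.027] F [ 0.4 -0.3  0.3] w -0.2 q [-0.16 -0.06 -1.02 -0.13  0.29 -0.27]
in printer [-82.  -13.  161.9]
```

View pics/a1.png

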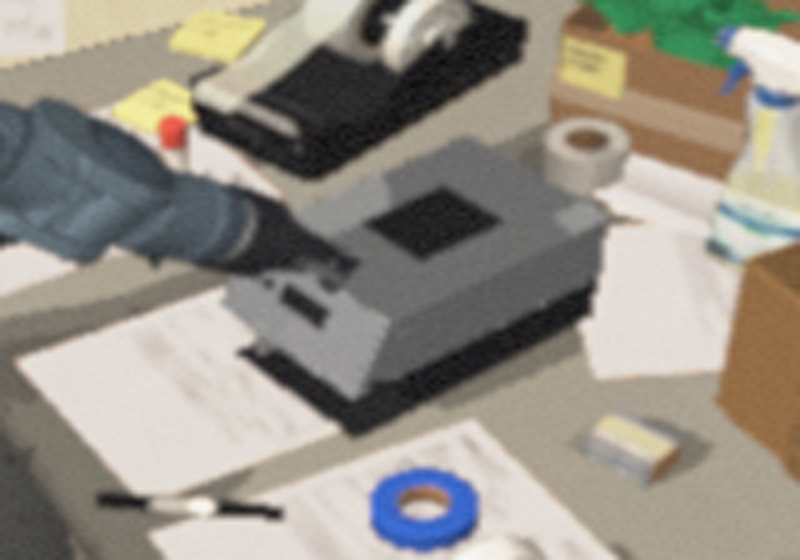

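View pics/a2.png

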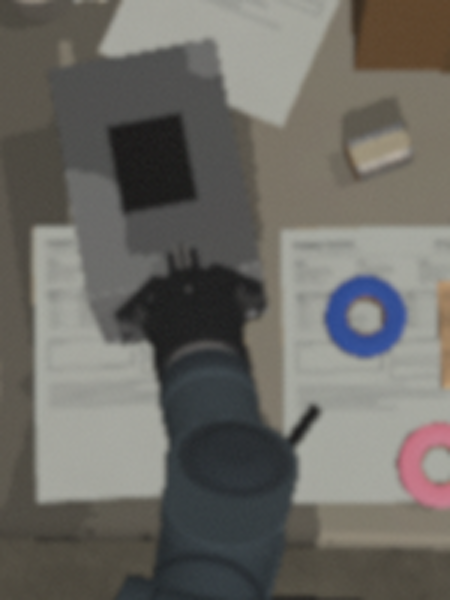

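```bash
cat >> h.py <<'E'
def FK(k,q):
    L1,L2,zc,d4,d5,d6=k
    a=q[1]-q[2]; ph=a+q[3]
    f=np.array([np.cos(q[0]),np.sin(q[0]),0]); l=np.array([-np.sin(q[0]),np.cos(q[0]),0]); Z=np.array([0,0,1.])
    t=np.cos(ph)*f-np.sin(ph)*Z; u=np.sin(ph)*f+np.cos(ph)*Z
    w=f*(L1*np.sin(q[1])+L2*np.cos(a))+Z*(zc+L1*np.cos(q[1])-L2*np.sin(a))+d4*l
    T=np.cos(q[4])*t+np.sin(q[4])*l
    return w+d5*u+d6*T, T, w
LIM=np.array([[-2.72,2.72],[-.84,1.66],[-1.02,1.22],[-1.77,2.12],[-1.37,1.28]])
def fitK():
    D=[json.loads(l) for l in open("log.jsonl")]
    r=least_squares(lambda k:np.concatenate([FK(k,j)[0]-p for j,p,_ in D]),[450,390,148,62,31,222]); return r
def IK(k,p,T,q0):
    r=least_squares(lambda q:np.r_[FK(k,q)[0]-p,(FK(k,q)[1]-T)*300],np.clip(q0[:5],LIM[:,0]+1e-3,LIM[:,1]-1e-3),bounds=(LIM[:,0],LIM[:,1]))
    return r.x,np.abs(r.fun).max()
E
python3 - <<'E'
from h import *
r=fitK(); k=r.x; print(np.round(k,1),np.round(r.fun,1)); json.dump(k.tolist(),open("k.json","w"))
q0=[-.1,.2,-.9,-.3,.3]
for ph in (30,35,40,45,50,60):
  for X in (-175,-160,-150,-140,-130,-110):
    q,e=IK(k,P2W(PR,(X,12,50))[0],Rtool(PR[2],np.radians(ph)).as_matrix()[:,2],q0); print(ph,X,round(e,1),np.round(q,2),"wz",round(FK(k,q)[2][2]))
E
```

```text
[464.5 432.6 392.4  47.7  -7.4 463.9] [ 16.7  -1.2   2.7   0.9 -15.6  -2.5   0.9 -15.6  -2.5   7.8   8.2  -1.9
   7.8   8.2  -1.9 -24.7  33.2   6.3]
30 -175 51.1 [-1.51  1.63 -1.02 -0.49  1.16] wz 161
30 -160 46.8 [-1.28  1.51 -1.02 -0.86  1.22] wz 173
30 -150 41.6 [-1.13  1.41 -1.02 -1.09  1.19] wz 185
30 -140 43.7 [-1.    1.32 -1.02 -1.24  1.13] wz 196
30 -130 43.9 [-0.9   1.26 -1.02 -1.32  1.06] wz 207
30 -110 40.6 [-0.7   1.13 -1.02 -1.37  0.9 ] wz 229
35 -175 68.5 [-1.06  1.   -1.02 -0.5   1.05] wz 255
35 -160 64.5 [-0.87  0.82 -1.02 -0.57  0.94] wz 293
35 -150 57.9 [-0.75  0.72 -1.02 -0.6   0.85] wz 315
35 -140 49.5 [-0.64  0.65 -1.02 -0.63  0.76] wz 331
35 -130 42.4 [-0.54  0.61 -1.02 -0.67  0.67] wz 342
35 -110 39.8 [-0.38  0.58 -1.02 -0.75  0.52] wz 350
40 -175 46.3 [-0.46  0.33 -1.02 -0.28  0.52] wz 410
40 -160 42.3 [-0.37  0.34 -1.02 -0.35  0.45] wz 408
40 -150 40.1 [-0.32  0.35 -1.02 -0.4   0.41] wz 405
40 -140 37.5 [-0.29  0.36 -1.02 -0.45  0.38] wz 401
40 -130 34.6 [-0.25  0.38 -1.02 -0.5   0.36] wz 397
40 -110 28.0 [-0.2   0.43 -1.02 -0.59  0.32] wz 386
45 -175 39.0 [-
[... 212 characters left out ...]
  0.32 -1.02 -0.42  0.26] wz 413
45 -110 14.7 [-0.14  0.36 -1.02 -0.5   0.24] wz 402
50 -175 27.0 [-0.18  0.19 -1.02 -0.18  0.23] wz 444
50 -160 21.1 [-0.16  0.22 -1.02 -0.24  0.22] wz 437
50 -150 17.2 [-0.15  0.24 -1.02 -0.28  0.22] wz 432
50 -140 13.4 [-0.14  0.26 -1.02 -0.32  0.21] wz 427
50 -130 9.5 [-0.13  0.28 -1.02 -0.36  0.21] wz 422
50 -110 1.9 [-0.11  0.32 -1.02 -0.43  0.2 ] wz 413
60 -175 0.0 [-0.11  0.15 -1.01 -0.09  0.16] wz 455
60 -160 0.0 [-0.09  0.17 -0.98 -0.08  0.15] wz 455
60 -150 0.0 [-0.08  0.19 -0.95 -0.08  0.14] wz 455
60 -140 0.0 [-0.07  0.2  -0.93 -0.07  0.14] wz 455
60 -130 0.0 [-0.06  0.22 -0.91 -0.06  0.13] wz 455
60 -110 0.0 [-0.04  0.25 -0.86 -0.05  0.13] wz 455
```

Run:
```python
from h import *
D=[json.loads(l) for l in open("log.jsonl")]
for j,p,o in D:
    print(np.round(j,4),np.round(p,1),np.round(Rq(o).as_matrix()[:,2],3), "ph",j[1]-j[2]+j[3])
    q=j;f=np.array([np.cos(q[0]),np.sin(q[0]),0]); l=np.array([-np.sin(q[0]),np.cos(q[0]),0]);T=Rq(o).as_matrix()[:,2]
    for d in (318,):
        w=np.array(p)-d*T; print("   w",round(f@w,1),round(l@w,1),round(w[2],1),"pitch",np.arctan2(-T[2],T@f),"q5",np.arcsin(T@l))
```

```text
[1.1347 0.3773 0.081  1.2744 0.     1.4605] [184.  544.8 231.3] [ 0.  0. -1.] ph 1.5706607408656899
   w 571.5 63.3 549.3 pitch 1.5706607408656899 q5 1.439665215297937e-05
[-2.9000e-03  1.0070e-01 -3.5850e-01  1.1106e+00  3.0000e-04 -2.1500e-01] [426.8  62.1 201.4] [ 0.001  0.    -1.   ] ph 1.5698463563728278
   w 426.3 63.3 519.4 pitch 1.5698463563728275 q5 0.0003019770642938397
[-2.9000e-03  1.0070e-01 -3.5850e-01  1.1106e+00  3.0000e-04 -2.1500e-01] [426.8  62.1 201.4] [ 0.001  0.    -1.   ] ph 1.5698463563728278
   w 426.3 63.3 519.4 pitch 1.5698463563728275 q5 0.0003019770642938397
[-0.1103 -0.3002 -0.9258  0.4297  0.1617 -0.2782] [435.6  65.8 182.7] [ 0.501  0.106 -0.859] ph 1.0553756319066923
   w 271.0 62.1 455.7 pitch 1.0553756319066923 q5 0.16168100423808565
[-0.1103 -0.3002 -0.9258  0.4297  0.1617 -0.2782] [435.6  65.8 182.7] [ 0.501  0.106 -0.859] ph 1.0553756319066923
   w 271.0 62.1 455.7 pitch 1.0553756319066923 q5 0.16168100423808565
[-0.1613 -0.056  -1.0178 -0.1301  0.2941 -0.2691] [562.4  63.9 161.9] [ 0.683  0.183 -0.707] ph 0.8317061902481355
   w 339.8 61.2 386.8 pitch 0.8317061902481351 q5 0.29410508570981514
```

```bash
python3 - <<'E'
s=open('h.py').read()
i=s.index("def FK("); j=s.index("LIM=")
s=s[:i]+'''def FK(k,q):
    L1,L2,zc,d4,d5,d6,e,r0=k
    a=q[1]-q[2]; ph=a+q[3]
    f=np.array([np.cos(q[0]),np.sin(q[0]),0]); l=np.array([-np.sin(q[0]),np.cos(q[0]),0]); Z=np.array([0,0,1.])
    t=np.cos(ph)*f-np.sin(ph)*Z; u=np.sin(ph)*f+np.cos(ph)*Z
    w=f*(r0+L1*np.sin(q[1])+L2*np.cos(a)+e*np.sin(a))+Z*(zc+L1*np.cos(q[1])-L2*np.sin(a)+e*np.cos(a))+d4*l
    T=np.cos(q[4])*t+np.sin(q[4])*l
    return w+d5*u+d6*T, T, w
'''+s[j:].replace("[450,390,148,62,31,222]","[450,390,148,62,31,318,0,0]")
s=s.replace("k:np.concatenate([FK(k,j)[0]-p for j,p,_ in D])","k:np.concatenate([FK(k,j)[0]-p for j,p,_ in D]+[np.array(k[-2:])*.003])")
open('h.py','w').write(s)
E
python3 - <<'E'
from h import *
r=fitK(); k=r.x; print(np.round(k,1),np.round(r.fun,1)); json.dump(k.tolist(),open("k.json","w"))
E
```

```text
[455.1 297.9 168.8  57.5 -14.9 367.2  92.6  96.2] [  0.8 -12.   -5.2   8.9  -5.8   3.8   8.9  -5.8   3.8  -2.3   3.6  -1.3
  -2.3   3.6  -1.3  -0.2  10.8   0.1   0.3   0.3]
```

```bash
sed -i 's/L1,L2,zc,d4,d5,d6,e,r0=k/L1,L2,zc,d4,d5,d6,g,r0=k;e=0/; s/return w+d5\*u+d6\*T, T, w/return w+d5*u+g*t+d6*T, T, w/' h.py
python3 - <<'E'
from h import *
r=fitK(); k=r.x; print(np.round(k,1),np.round(r.fun,1)); json.dump(k.tolist(),open("k.json","w"))
q0=[-.1,.2,-.9,-.3,.3]
for ph in (35,45,50,60):
  for X in (-190,-175,-160,-145,-130,-110):
    q,e=IK(k,P2W(PR,(X,12,50))[0],Rtool(PR[2],np.radians(ph)).as_matrix()[:,2],q0); print(ph,X,round(e,1),np.round(q,2),"w",np.round(FK(k,q)[2]))
E
```

```text
[487.1 372.8 347.6  63.6 -39.  307.4 154.9  79.1] [ 1.7  4.3 -2.1 -2.9  0.3  3.2 -2.9  0.3  3.2  3.5 -0.6 -6.1  3.5 -0.6
 -6.1 -6.   0.3  8.   0.5  0.2]
35 -190 79.3 [-0.3   0.15 -1.02 -0.1   0.44] w [303. -28. 485.]
35 -175 75.4 [-0.25  0.17 -1.02 -0.16  0.4 ] w [307. -14. 481.]
35 -160 71.0 [-0.21  0.2  -1.02 -0.22  0.36] w [311.  -2. 474.]
35 -145 66.3 [-0.18  0.23 -1.02 -0.28  0.34] w [314.   7. 467.]
35 -130 61.5 [-0.15  0.27 -1.02 -0.34  0.31] w [318.  15. 460.]
35 -110 55.4 [-0.12  0.31 -1.02 -0.42  0.28] w [322.  25. 449.]
45 -190 58.8 [-0.17  0.12 -1.02 -0.06  0.26] w [299.  15. 493.]
45 -175 54.1 [-0.14  0.15 -1.02 -0.12  0.24] w [303.  21. 486.]
45 -160 49.3 [-0.12  0.18 -1.02 -0.17  0.23] w [307.  26. 480.]
45 -145 44.4 [-0.11  0.21 -1.02 -0.23  0.22] w [310.  31. 473.]
45 -130 39.4 [-0.09  0.24 -1.02 -0.28  0.21] w [314.  35. 465.]
45 -110 32.7 [-0.07  0.28 -1.02 -0.35  0.2 ] w [318.  40. 456.]
50 -190 46.1 [-0.13  0.12 -1.02 -0.05  0.21] w [299.  25. 492.]
50 -175 41.3 [-0.11  0.15 -1.02 -0.1   0.2 ] w [303.  29. 486.]
50 -160 36.4 [-0.1   0.18 -1.02 -0.15  0.19] w [306.  33. 480.]
50 -145 31.4 [-0.09  0.21 -1.02 -0.2   0.18] w [309.  37. 473.]
50 -130 26.4 [-0.07  0.24 -1.02 -0.25  0.18] w [312.  41. 466.]
50 -110 19.6 [-0.06  0.28 -1.02 -0.32  0.17] w [316.  45. 457.]
60 -190 17.4 [-0.09  0.13 -1.02 -0.02  0.14] w [300.  37. 489.]
60 -175 12.3 [-0.08  0.16 -1.02 -0.07  0.14] w [303.  40. 484.]
60 -160 7.1 [-0.07  0.18 -1.02 -0.11  0.14] w [306.  43. 478.]
60 -145 1.9 [-0.06  0.21 -1.02 -0.16  0.13] w [308.  46. 473.]
60 -130 0.0 [-0.05  0.23 -1.   -0.17  0.13] w [318.  48. 471.]
60 -110 0.0 [-0.03  0.26 -0.95 -0.15  0.12] w [338.  52. 470.]
```

{"op": "apply_moves", "data": {"motion": [{"slide": [-25, 0, -40], "rot": [0, 4, 0], "claw": 0}, {"slide": [-25, 0, -40], "rot": [0, 4, 0], "claw": 0}]}}

```text
time_s: 3.7
ee_pos: [545.9, 59.4, 228.4]
orientation: [0.323, -0.105, 0.939, 0.053]
contact_force: [2.5, -0.4, 0.8]
grip_width: 0.2
```

Run:
```python
from h import *
st()
```

```text
t 3.7 p [545.9  59.4 228.4] z [ 0.596  0.167 -0.785] y [-0.232  0.972  0.03 ] F [ 2.5 -0.4  0.8] w 0.2 q [-0.16 -0.16 -0.79  0.32  0.26 -0.29]
in printer [-99.  -13.9 228.4]
```

{"op": "apply_moves", "data": {"motion": [{"slide": [25, 0, -10], "rot": [0, 5, 0], "claw": 0}, {"slide": [25, 0, -10], "rot": [0, 5, 0], "claw": 0}]}}

```text
time_s: 3.9
ee_pos: [500.1, 46.9, 221.6]
orientation: [0.246, -0.11, 0.962, 0.041]
contact_force: [-0.3, 0.0, -0.6]
grip_width: -0.2
```

Run:
```python
from h import *
st()
```

```text
t 3.9 p [500.1  46.9 221.6] z [ 0.465  0.134 -0.875] y [-0.233  0.972  0.025] F [-0.3  0.  -0.6] w -0.2 q [-0.16 -0.16 -0.7   0.57  0.21 -0.34]
in printer [-146.4  -16.7  221.6]
```

{"op": "apply_moves", "data": {"motion": [{"slide": [40, 0, -10], "rot": [0, 0, 0], "claw": 0}, {"slide": [40, 0, -10], "rot": [0, 0, 0], "claw": 0}]}}

```text
time_s: 4.1
ee_pos: [422.3, 29.1, 198.7]
orientation: [0.246, -0.111, 0.962, 0.042]
contact_force: [-1.1, -1.9, -0.1]
grip_width: 0.4
```

Run:
```python
from h import *
st()
D=[json.loads(l) for l in open("log.jsonl")]
def FK2(k,q):
    L1,L2,zc,d4,d5,d6,g,r0,e,o2,o3=k
    q2=q[1]+o2;a=q[1]-q[2]+o3; ph=q[1]-q[2]+q[3]
    f=np.array([np.cos(q[0]),np.sin(q[0]),0]); l=np.array([-np.sin(q[0]),np.cos(q[0]),0]); Z=np.array([0,0,1.])
    t=np.cos(ph)*f-np.sin(ph)*Z; u=np.sin(ph)*f+np.cos(ph)*Z
    w=f*(r0+L1*np.sin(q2)+L2*np.cos(a)+e*np.sin(a))+Z*(zc+L1*np.cos(q2)-L2*np.sin(a)+e*np.cos(a))+d4*l
    return w+d5*u+g*t+d6*(np.cos(q[4])*t+np.sin(q[4])*l)
reg=lambda k:np.array([k[7]*.01,k[8]*.01,k[9]*10,k[10]*10,k[6]*.01])
r=least_squares(lambda k:np.concatenate([FK2(k,j)-p for j,p,_ in D]+[reg(k)]),[450,390,148,62,31,318,0,0,0,0,0])
print(np.round(r.x,2)); print(np.round(r.fun,1))
```

```text
t 4.1 p [422.3  29.1 198.7] z [ 0.465  0.135 -0.875] y [-0.234  0.972  0.026] F [-1.1 -1.9 -0.1] w 0.4 q [-0.28 -0.31 -0.86  0.58  0.26 -0.45]
in printer [-226.3  -17.9  198.7]
[ 4.9771e+02  3.8503e+02  2.5957e+02  6.3280e+01 -7.0000e-02  3.1082e+02
  1.3796e+02  2.2000e-01  6.3550e+01  0.0000e+00 -2.0000e-02]
[ 0.  -0.  -0.   0.  -0.   0.   0.  -0.   0.   0.   0.   0.   0.   0.
  0.  -0.   0.   0.  -0.   0.  -0.  -0.   0.  -0.   0.   0.   0.   0.
  0.6  0.  -0.2  1.4]
```

```bash
python3 - <<'E'
s=open('h.py').read()
i=s.index("def FK("); j=s.index("LIM=")
s=s[:i]+'''def FK(k,q):
    L1,L2,zc,d4,d5,d6,g,r0,e,o2,o3=k
    q2=q[1]+o2;a=q[1]-q[2]+o3; ph=q[1]-q[2]+q[3]
    f=np.array([np.cos(q[0]),np.sin(q[0]),0]); l=np.array([-np.sin(q[0]),np.cos(q[0]),0]); Z=np.array([0,0,1.])
    t=np.cos(ph)*f-np.sin(ph)*Z; u=np.sin(ph)*f+np.cos(ph)*Z
    w=f*(r0+L1*np.sin(q2)+L2*np.cos(a)+e*np.sin(a))+Z*(zc+L1*np.cos(q2)-L2*np.sin(a)+e*np.cos(a))+d4*l
    T=np.cos(q[4])*t+np.sin(q[4])*l
    return w+d5*u+g*t+d6*T,T,w
'''+s[j:].replace("[450,390,148,62,31,318,0,0]","[450,390,148,62,31,318,0,0,0,0,0]").replace("np.array(k[-2:])*.003","np.array([k[7]*.01,k[8]*.01,k[9]*10,k[10]*10,k[6]*.01])")
s+='''
def look(X,ph,q0=[-.1,.2,-.9,-.3,.3],yaw=PR[2]):
    k=json.load(open("k.json")); return IK(k,P2W(PR,X)[0],Rtool(yaw,np.radians(ph)).as_matrix()[:,2],q0)
'''
open('h.py','w').write(s)
E
python3 - <<'E'
from h import *
r=fitK(); k=r.x; print(np.abs(r.fun[:-5]).max()); json.dump(k.tolist(),open("k.json","w"))
for z in (40,70):
 for ph in (30,35,40,45,50,60):
  for X in (-190,-165,-145,-125,-110):
    q,e=look((X,15,z),ph); print(z,ph,X,round(e,1),np.round(q,2),"w",np.round(FK(k,q)[2]))
E
```

```text
0.0183360390674423
40 30 -190 89.3 [-0.41  0.1  -1.02  0.    0.58] w [285. -53. 442.]
40 30 -165 83.5 [-0.28  0.12 -1.02 -0.11  0.46] w [292. -19. 436.]
40 30 -145 78.7 [-0.22  0.15 -1.02 -0.2   0.4 ] w [298.  -1. 427.]
40 30 -125 75.8 [-0.17  0.19 -1.02 -0.28  0.35] w [304.  13. 417.]
40 30 -110 72.7 [-0.14  0.22 -1.02 -0.34  0.32] w [308.  21. 408.]
40 35 -190 82.5 [-0.26  0.05 -1.02  0.    0.4 ] w [281. -10. 455.]
40 35 -165 75.2 [-0.2   0.09 -1.02 -0.1   0.34] w [288.   7. 443.]
40 35 -145 68.7 [-0.16  0.13 -1.02 -0.17  0.31] w [294.  18. 433.]
40 35 -125 62.1 [-0.12  0.17 -1.02 -0.25  0.28] w [300.  27. 421.]
40 35 -110 58.0 [-0.1   0.2  -1.02 -0.3   0.26] w [304.  32. 413.]
40 40 -190 73.0 [-0.19  0.04 -1.02  0.01  0.3 ] w [278.  10. 458.]
40 40 -165 65.2 [-0.15  0.09 -1.02 -0.08  0.27] w [286.  22. 446.]
40 40 -145 58.7 [-0.12  0.12 -1.02 -0.15  0.25] w [292.  29. 435.]
40 40 -125 52.0 [-0.09  0.16 -1.02 -0.22  0.23] w [298.  36. 424.]
40 40 -110 47.0 [-0.08  0.19 -1.02 -0.27  0.22] w [302.  40. 416.]
40 45 -190 61.8 [-0.15  0.04 -1.02  0.02  0.24] w [277.  23. 459.]
40 45 -16
[... 2231 characters left out ...]
02 -0.18  0.19] w [286.  45. 442.]
70 50 -190 41.6 [-0.12 -0.05 -1.02  0.1   0.2 ] w [259.  33. 481.]
70 50 -165 34.1 [-0.09 -0.   -1.02  0.02  0.18] w [267.  39. 469.]
70 50 -145 28.0 [-0.08  0.03 -1.02 -0.04  0.18] w [274.  43. 460.]
70 50 -125 21.8 [-0.06  0.07 -1.02 -0.11  0.17] w [280.  46. 450.]
70 50 -110 17.1 [-0.05  0.1  -1.02 -0.15  0.16] w [285.  49. 443.]
70 60 -190 13.3 [-0.08 -0.03 -1.02  0.13  0.14] w [260.  42. 477.]
70 60 -165 5.5 [-0.06  0.01 -1.02  0.06  0.13] w [268.  46. 467.]
70 60 -145 0.0 [-0.05  0.04 -1.01  0.01  0.13] w [276.  49. 460.]
70 60 -125 0.0 [-0.04  0.08 -0.97  0.01  0.12] w [295.  52. 460.]
70 60 -110 0.0 [-0.03  0.11 -0.94  0.01  0.12] w [310.  55. 460.]
```

```bash
cat >> h.py <<'E'
def tcp_for(th,phd,s,y,push=0):
    ph=np.radians(phd); lip=hood(th,(-135,0,65))[0]
    T=np.array([np.cos(ph),0,-np.sin(ph)]); n=np.array([np.sin(ph),0,np.cos(ph)])
    X=lip+s*T-(11-push)*n; X[1]=y; return X
E
python3 - <<'E'
from h import *
k=json.load(open("k.json"))
for th in np.r_[.052,.1,.2,.3,.4,.5,.7,.9,1.1,1.2,1.3,1.4,1.5,1.55]:
  for ph in sorted(set([58,62,min(80,max(62,np.degrees(th))),70])):
    X=tcp_for(th,ph,40,38 if th<.4 else 5); q,e=look(X,ph,[-.1,.2,-.7,.2,.1]); print(round(th,2),round(ph),np.round(X),round(e,1),np.round(q,2))
X=(-165,15,80); print(look(X,68)); print(look((-165,15,45),70))
E
```

```text
0.05 58 [-123.   38.   38.] 5.4 [ 0.02  0.15 -1.02 -0.13  0.1 ]
0.05 62 [-126.   38.   38.] 0.0 [ 0.03  0.15 -0.98 -0.05  0.08]
0.05 70 [-132.   38.   37.] 0.0 [ 0.04  0.19 -0.83  0.2   0.06]
0.1 58 [-122.   38.   50.] 2.8 [ 0.02  0.12 -1.02 -0.11  0.1 ]
0.1 62 [-125.   38.   50.] 0.0 [ 0.03  0.13 -0.96 -0.    0.08]
0.1 70 [-131.   38.   49.] 0.0 [ 0.05  0.17 -0.82  0.24  0.06]
0.2 58 [-119.   38.   75.] 0.0 [ 0.02  0.07 -1.   -0.04  0.1 ]
0.2 62 [-122.   38.   74.] 0.0 [ 0.03  0.08 -0.92  0.08  0.08]
0.2 70 [-128.   38.   73.] 0.0 [ 0.05  0.13 -0.77  0.32  0.06]
0.3 58 [-113.   38.   99.] 0.0 [ 0.03  0.03 -0.95  0.04  0.1 ]
0.3 62 [-116.   38.   99.] 0.0 [ 0.03  0.05 -0.87  0.17  0.08]
0.3 70 [-122.   38.   98.] 0.0 [ 0.05  0.11 -0.73  0.39  0.05]
0.4 58 [-105.    5.  123.] 0.0 [-0.06  0.01 -0.89  0.14  0.14]
0.4 62 [-108.    5.  122.] 0.0 [-0.05  0.03 -0.81  0.25  0.12]
0.4 70 [-114.    5.  121.] 0.0 [-0.02  0.1  -0.66  0.47  0.08]
0.5 58 [-95.   5. 146.] 0.0 [-0.05 -0.01 -0.83  0.21  0.14]
0.5 62 [-98.   5. 145.] 0.0 [-0.04  0.02 -0.75  0.32  0.12]
0.5 70 [-103.    5.  144.] 0.0 [
[... 1315 characters left out ...]
0.37 1.26 0.03]
1.5 58 [104.   5. 279.] 0.0 [ 0.04  0.26 -0.13  0.62  0.09]
1.5 62 [101.   5. 279.] 0.0 [ 0.04  0.3  -0.04  0.75  0.08]
1.5 70 [ 96.   5. 278.] 0.0 [0.05 0.4  0.17 0.99 0.05]
1.5 80 [ 88.   5. 278.] 0.0 [0.06 0.56 0.48 1.31 0.03]
1.55 58 [117.   5. 280.] 0.0 [ 0.04  0.28 -0.1   0.63  0.09]
1.55 62 [114.   5. 279.] 0.0 [ 0.05  0.33 -0.    0.76  0.08]
1.55 70 [108.   5. 278.] 0.0 [0.06 0.43 0.21 1.01 0.05]
1.55 80 [101.   5. 279.] 0.0 [0.07 0.6  0.53 1.34 0.02]
(array([-0.03748569,  0.0364049 , -0.88177992,  0.27921533,  0.0916767 ]), np.float64(5.684341886080802e-14))
(array([-0.03078521,  0.11812876, -0.8948634 ,  0.21799509,  0.08145065]), np.float64(1.1368683772161603e-13))
```

Run:
```python
from h import *
for X,ph in (((-170,12,80),67),((-155,12,40),67),((-128,12,37),62)):
    print(look(X,ph))
s=get_state();R0=Rq(s["orientation"])
A=P2W(PR,(-170,12,80))[0]; RA=Rtool(PR[2],np.radians(67)); plan(A,RA,5)
B=P2W(PR,(-155,12,40))[0]; plan(B,RA,2,R0=RA,p0=A)
```

```text
(array([-0.05279037,  0.01815492, -0.91083941,  0.25273198,  0.10145014]), np.float64(5.684341886080802e-14))
(array([-0.04211833,  0.12497199, -0.93859721,  0.11717231,  0.09739705]), np.float64(5.684341886080802e-14))
(array([-0.04040611,  0.15449107, -0.98271227, -0.0421448 ,  0.11632308]), np.float64(2.2737367544323206e-13))
from [422.3  29.1 198.7] z [ 0.465  0.135 -0.875] y [-0.234  0.972  0.026] to [471.1  70.   80. ]
{'slide': [1.6, 5.1, 26.4], 'rot': [0.4, 1.18, 0.14]}
{'slide': [1.0, 5.2, 26.4], 'rot': [0.4, 1.18, 0.14]}
{'slide': [0.5, 5.4, 26.4], 'rot': [0.4, 1.18, 0.14]}
{'slide': [-0.0, 5.6, 26.4], 'rot': [0.4, 1.18, 0.14]}
{'slide': [-0.6, 5.8, 26.3], 'rot': [0.4, 1.18, 0.14]}
from [471.1  70.   80. ] z [ 0.382  0.081 -0.921] y [-0.208  0.978 -0.   ] to [485.8  73.1  40. ]
{'slide': [0.9, 0.0, 21.3], 'rot': [0.0, 0.0, 0.0]}
{'slide': [0.9, 0.0, 21.3], 'rot': [0.0, 0.0, 0.0]}
```

{"op": "apply_moves", "data": {"motion": [{"slide": [1.5, 5, 26.5], "rot": [0.4, 1.2, 0.14], "claw": 0}, {"slide": [1, 5.2, 26.5], "rot": [0.4, 1.2, 0.14], "claw": 0}, {"slide": [0.5, 5.4, 26.5], "rot": [0.4, 1.2, 0.14], "claw": 0}, {"slide": [0, 5.6, 26.4], "rot": [0.4, 1.2, 0.14], "claw": 0}, {"slide": [-0.5, 5.8, 26.4], "rot": [0.4, 1.2, 0.14], "claw": 0}, {"slide": [0, 0, 0], "rot": [0, 0, 0], "claw": 0}]}}

```text
time_s: 4.7
ee_pos: [469.9, 71.1, 76.3]
orientation: [0.194, -0.103, 0.975, 0.022]
contact_force: [0.3, -0.6, 0.8]
grip_width: 0.0
```

Run:
```python
from h import *
s=st()
RA=Rtool(PR[2],np.radians(67));B=P2W(PR,(-155,12,40))[0]; plan(B,RA,2)
RB=Rtool(PR[2],np.radians(62));plan(P2W(PR,(-129,12,37))[0],RB,3,R0=RA,p0=B)
im=snapshot("scene")[120:260,200:360]; cv2.imwrite("pics/b1.png",cv2.resize(im[:,:,::-1],None,fx=5,fy=4,interpolation=2)[:600])
```

```text
t 4.7 p [469.9  71.1  76.3] z [ 0.375  0.082 -0.923] y [-0.209  0.978  0.002] F [ 0.3 -0.6  0.8] w 0.0 q [-0.05  0.03 -0.91  0.25  0.1  -0.24]
in printer [-170.9   13.3   76.3]
from [469.9  71.1  76.3] z [ 0.375  0.082 -0.923] y [-0.209  0.978  0.002] to [485.8  73.1  40. ]
{'slide': [-0.4, -0.7, 19.8], 'rot': [0.07, -0.22, 0.0]}
{'slide': [-0.3, -0.7, 19.8], 'rot': [0.07, -0.22, 0.0]}
from [485.8  73.1  40. ] z [ 0.382  0.081 -0.921] y [-0.208  0.978 -0.   ] to [511.2  78.5  37. ]
{'slide': [-7.6, 0.0, 4.3], 'rot': [-0.0, -1.67, 0.0]}
{'slide': [-7.5, 0.0, 4.5], 'rot': [-0.0, -1.67, 0.0]}
{'slide': [-7.3, 0.0, 4.7], 'rot': [-0.0, -1.67, 0.0]}
```

View pics/b1.png

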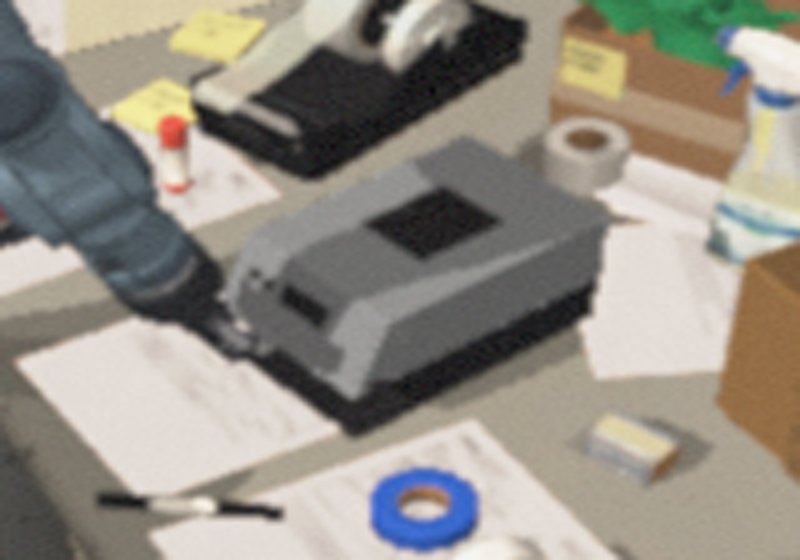

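Run:
```python
from h import *
p=proj("scene",[get_state()["ee_pos"]])[0]; print((p-[200,120])*[5,4])
p=proj("scene",P2W(PR,hood(.052,[(-135,0,65),(-135,80,65),(-135,-80,65)]))); print((p-[200,120])*[5,4])
```

```text
[234.57734915 351.17197941]
[[283.20374823 340.42345142]
 [218.37665492 294.01714773]
 [351.07707099 389.00643234]]
```

{"op": "apply_moves", "data": {"motion": [{"slide": [-0.5, -0.7, 20], "rot": [0, -0.2, 0], "claw": 0}, {"slide": [-0.5, -0.7, 20], "rot": [0, -0.2, 0], "claw": 0}, {"slide": [-7.5, 0, 4.3], "rot": [0, -1.7, 0], "claw": 0}, {"slide": [-7.5, 0, 4.5], "rot": [0, -1.7, 0], "claw": 0}, {"slide": [-6, 0, 4], "rot": [0, -1.6, 0], "claw": 0}, {"slide": [0, 0, 0], "rot": [0, 0, 0], "claw": 0}]}}

```text
time_s: 5.35
ee_pos: [505.3, 75.9, 36.4]
orientation: [0.238, -0.1, 0.966, 0.025]
contact_force: [-5.5, -3.1, -5.6]
grip_width: 0.1
```

Run:
```python
from h import *
st()
```

```text
t 5.35 p [505.3  75.9  36.4] z [ 0.454  0.096 -0.886] y [-0.205  0.979  0.001] F [-5.5 -3.1 -5.6] w 0.1 q [-0.05  0.14 -0.99 -0.04  0.12 -0.23]
in printer [-135.4   10.7   36.4]
```

{"op": "apply_moves", "data": {"motion": [{"slide": [2, 0, 2], "rot": [0, 0, 0], "claw": 0}, {"slide": [0, 6, 0], "rot": [0, 0, 0], "claw": 0}, {"slide": [0, 6, 0], "rot": [0, 0, 0], "claw": 0}, {"slide": [0, 0, 0], "rot": [0, 0, 0], "claw": 0}]}}

```text
time_s: 5.75
ee_pos: [503.5, 86.9, 35.0]
orientation: [0.239, -0.1, 0.966, 0.024]
contact_force: [-5.2, -4.2, -4.4]
grip_width: 0.4
```

Run:
```python
from h import *
st()
```

```text
t 5.75 p [503.5  86.9  35. ] z [ 0.456  0.094 -0.885] y [-0.204  0.979 -0.001] F [-5.2 -4.2 -4.4] w 0.4 q [-0.02  0.15 -1.   -0.05  0.1  -0.2 ]
in printer [-134.8   21.8   35. ]
```

{"op": "apply_moves", "data": {"motion": [{"slide": [0, 5, 0], "rot": [0, 0, 0], "claw": 0}, {"slide": [0, 5, 0], "rot": [0, 0, 0], "claw": 0}, {"slide": [0, 0, 0], "rot": [0, 0, 0], "claw": 0}]}}

```text
time_s: 6.05
ee_pos: [501.6, 95.3, 34.9]
orientation: [0.239, -0.099, 0.966, 0.023]
contact_force: [-4.6, -8.6, -3.3]
grip_width: 0.1
```

Run:
```python
from h import *
st()
```

```text
t 6.05 p [501.6  95.3  34.9] z [ 0.457  0.091 -0.885] y [-0.202  0.979 -0.004] F [-4.6 -8.6 -3.3] w 0.1 q [ 0.01  0.15 -1.   -0.05  0.09 -0.17]
in printer [-134.9   30.4   34.9]
```

{"op": "apply_moves", "data": {"motion": [{"slide": [0, 4, 0], "rot": [0, 0, 0], "claw": 0}, {"slide": [0, 0, 0], "rot": [0, 0, 0], "claw": 0}]}}

```text
time_s: 6.25
ee_pos: [500.9, 98.7, 34.9]
orientation: [0.239, -0.099, 0.966, 0.022]
contact_force: [-4.1, -9.5, -3.8]
grip_width: -0.1
```

Run:
```python
from h import *
st()
```

```text
t 6.25 p [500.9  98.7  34.9] z [ 0.457  0.09  -0.885] y [-0.201  0.98  -0.004] F [-4.1 -9.5 -3.8] w -0.1 q [ 0.02  0.15 -1.   -0.05  0.08 -0.16]
in printer [-134.9   33.9   34.9]
```

{"op": "apply_moves", "data": {"motion": [{"slide": [0, 4, 0], "rot": [0, 0, 0], "claw": 0}, {"slide": [0, 0, 0], "rot": [0, 0, 0], "claw": 0}]}}

```text
time_s: 6.45
ee_pos: [500.1, 102.4, 34.9]
orientation: [0.239, -0.099, 0.966, 0.022]
contact_force: [-4.6, -10.9, -3.2]
grip_width: -0.1
```

Run:
```python
from h import *
st()
```

```text
t 6.45 p [500.1 102.4  34.9] z [ 0.457  0.089 -0.885] y [-0.201  0.98  -0.005] F [ -4.6 -10.9  -3.2] w -0.1 q [ 0.03  0.15 -1.   -0.05  0.08 -0.15]
in printer [-135.    37.6   34.9]
```

{"op": "apply_moves", "data": {"motion": [{"slide": [0, 2.5, 0], "rot": [0, 0, 0], "claw": 0}, {"slide": [-3.5, 0, -5], "rot": [0, 0, 0], "claw": 0}, {"slide": [-4, 0, -7], "rot": [0, 0, 0], "claw": 0}, {"slide": [-4, 0, -7], "rot": [0, 0, 0], "claw": 0}, {"slide": [-4, 0, -7], "rot": [0, 0, 0], "claw": 0}]}}

```text
time_s: 6.95
ee_pos: [497.5, 106.1, 63.0]
orientation: [0.236, -0.099, 0.966, 0.024]
contact_force: [-7.9, -6.0, -4.3]
grip_width: 0.2
```

Run:
```python
from h import *
st()
im=snapshot("scene")[120:260,200:360]; cv2.imwrite("pics/c1.png",cv2.resize(im[:,:,::-1],None,fx=5,fy=4,interpolation=2)[:600])
```

```text
t 6.95 p [497.5 106.1  63. ] z [ 0.451  0.093 -0.888] y [-0.203  0.979 -0.001] F [-7.9 -6.  -4.3] w 0.2 q [ 0.04  0.08 -0.96  0.06  0.07 -0.15]
in printer [-136.7   41.8   63. ]
```

View pics/c1.png

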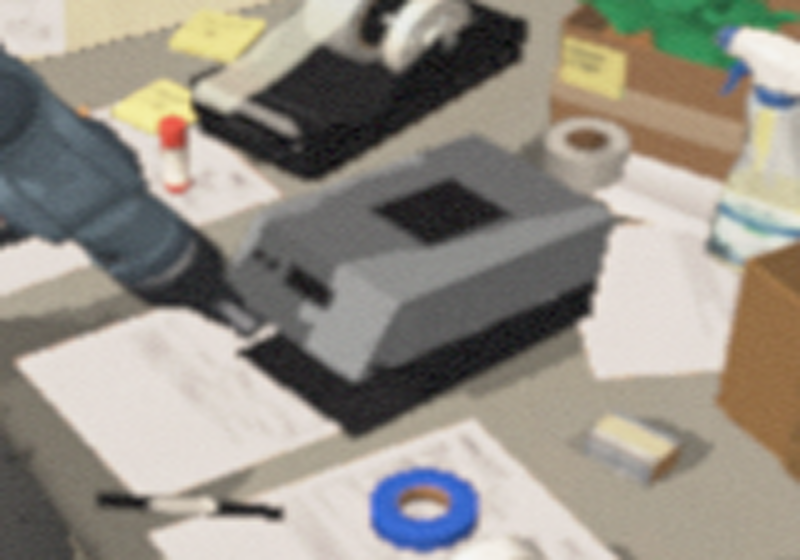

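Run:
```python
from h import *
for th in (.04,.052,.08,.1,.12,.15,.18,.2):
    p=proj("scene",P2W(PR,hood(th,[(-135,-80,65),(-101,-80,145),(113,-80,145)]))); print(th,np.round((p-[200,120]+.5)*[5,4]-.5).tolist())
for n,c in(("a1",0),("c1",0)):
    im=cv2.imread(f"pics/{n}.png"); 
    cv2.imwrite(f"pics/{n}z.png",cv2.resize(im[220:450,220:460],None,fx=2.4,fy=2.4))
a=cv2.imread("pics/a1z.png");b=cv2.imread("pics/c1z.png"); cv2.imwrite("pics/ac.png",cv2.resize(np.vstack([a,b]),(400,600)) if 0 else np.hstack([cv2.resize(a,(400,380)),cv2.resize(b,(400,380))]))
```

```text
0.04 [[353.0, 393.0], [392.0, 314.0], [607.0, 218.0]]
0.052 [[353.0, 391.0], [394.0, 312.0], [608.0, 217.0]]
0.08 [[353.0, 385.0], [396.0, 306.0], [610.0, 216.0]]
0.1 [[354.0, 381.0], [398.0, 302.0], [612.0, 216.0]]
0.12 [[354.0, 377.0], [400.0, 297.0], [613.0, 215.0]]
0.15 [[355.0, 371.0], [404.0, 291.0], [615.0, 214.0]]
0.18 [[356.0, 365.0], [407.0, 284.0], [617.0, 213.0]]
0.2 [[357.0, 361.0], [410.0, 280.0], [619.0, 213.0]]
```

View pics/ac.png

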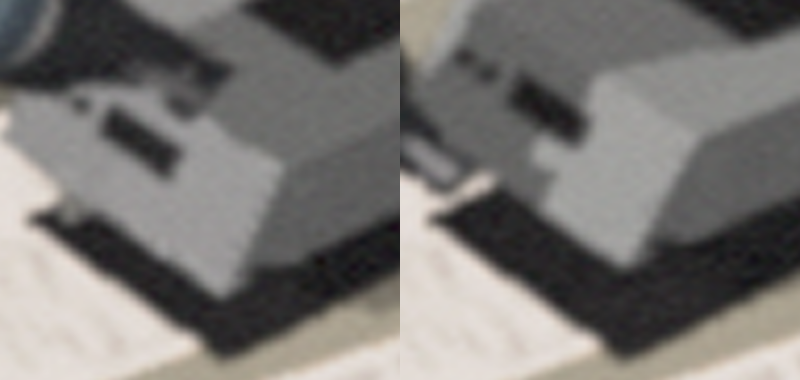

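{"op": "apply_moves", "data": {"motion": [{"slide": [-6, 0, -6], "rot": [0, 0, 0], "claw": 0}, {"slide": [-6, 0, -6], "rot": [0, 0, 0], "claw": 0}, {"slide": [0, 0, 0], "rot": [0, 0, 0], "claw": 0}]}}

```text
time_s: 7.3
ee_pos: [498.5, 106.7, 76.9]
orientation: [0.232, -0.099, 0.967, 0.023]
contact_force: [-18.3, -7.4, 1.7]
grip_width: -0.1
```

Run:
```python
from h import *
st()
im=snapshot("scene")[120:260,200:360]; im=cv2.resize(im[:,:,::-1],None,fx=5,fy=4,interpolation=2)[:600]
cv2.imwrite("pics/d1.png",im); cv2.imwrite("pics/d1z.png",cv2.resize(im[220:450,220:460],(600,570)))
```

```text
t 7.3 p [498.5 106.7  76.9] z [ 0.445  0.091 -0.891] y [-0.203  0.979 -0.001] F [-18.3  -7.4   1.7] w -0.1 q [ 0.04  0.06 -0.93  0.12  0.07 -0.15]
in printer [-135.6   42.2   76.9]
```

View pics/d1z.png

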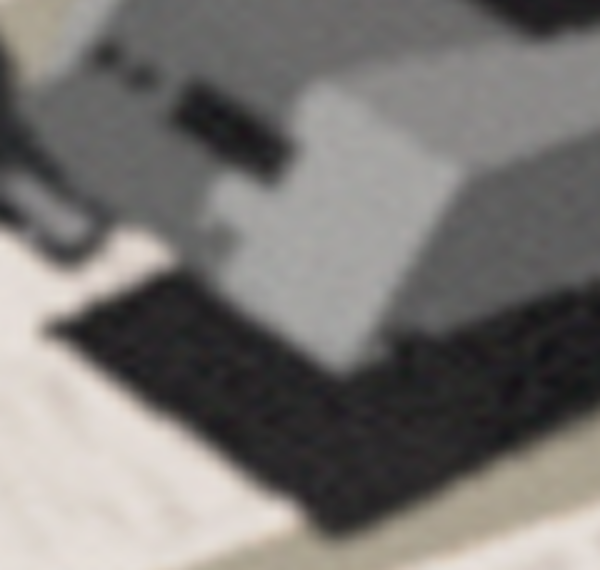

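{"op": "apply_moves", "data": {"motion": [{"slide": [-2, 0, -8], "rot": [0, -2.5, 0], "claw": 0}, {"slide": [-4, 0, -7], "rot": [0, -2.5, 0], "claw": 0}, {"slide": [0, 0, 0], "rot": [0, 0, 0], "claw": 0}]}}

```text
time_s: 7.65
ee_pos: [500.7, 106.8, 95.4]
orientation: [0.279, -0.098, 0.955, 0.028]
contact_force: [-10.3, -7.4, -0.9]
grip_width: -0.0
```

Run:
```python
from h import *
st()
im=snapshot("scene")[120:260,200:360]; im=cv2.resize(im[:,:,::-1],None,fx=5,fy=4,interpolation=2)[:600]
cv2.imwrite("pics/e1.png",im)
```

```text
t 7.65 p [500.7 106.8  95.4] z [ 0.528  0.108 -0.842] y [-0.203  0.979 -0.001] F [-10.3  -7.4  -0.9] w -0.0 q [ 0.03 -0.01 -1.01  0.01  0.09 -0.15]
in printer [-133.4   41.8   95.4]
```

View pics/e1.png

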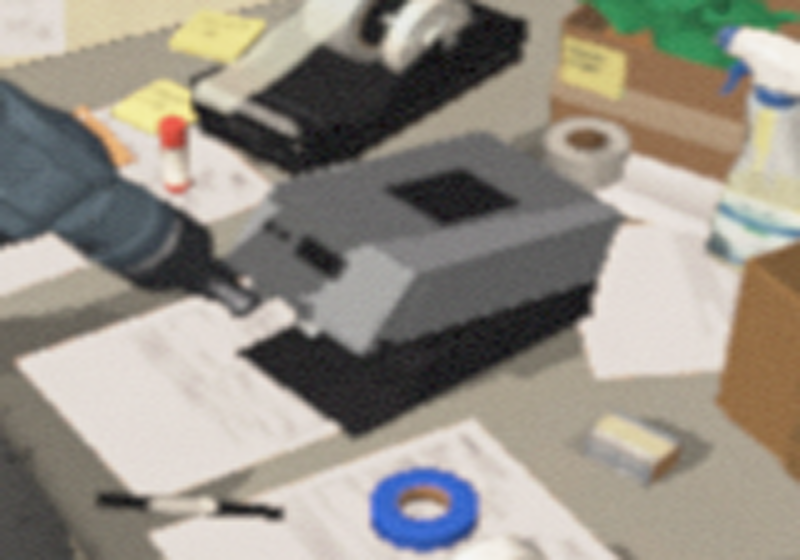

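{"op": "apply_moves", "data": {"motion": [{"slide": [-7, 0, -6], "rot": [0, 0, 0], "claw": 0}, {"slide": [-7, 0, -6], "rot": [0, 0, 0], "claw": 0}, {"slide": [0, 0, 0], "rot": [0, 0, 0], "claw": 0}]}}

```text
time_s: 8.0
ee_pos: [504.2, 107.6, 111.8]
orientation: [0.277, -0.098, 0.956, 0.028]
contact_force: [-17.8, -8.7, 4.9]
grip_width: 0.1
```

Run:
```python
from h import *
st()
im=snapshot("scene")[100:240,200:360]; im=cv2.resize(im[:,:,::-1],None,fx=5,fy=4,interpolation=2)[:600]
cv2.imwrite("pics/f1.png",im)
for th in (.2,.25,.3,.35,.4):
    p=proj("scene",P2W(PR,hood(th,[(-135,-80,65),(-101,-80,145),(113,-80,145)]))); print(th,np.round((p-[200,100]+.5)*[5,4]-.5).tolist())
```

```text
t 8.0 p [504.2 107.6 111.8] z [ 0.523  0.108 -0.845] y [-0.203  0.979 -0.001] F [-17.8  -8.7   4.9] w 0.1 q [ 0.03 -0.03 -0.97  0.08  0.09 -0.15]
in printer [-129.8   41.9  111.8]
0.2 [[357.0, 441.0], [410.0, 360.0], [619.0, 293.0]]
0.25 [[360.0, 431.0], [417.0, 349.0], [622.0, 292.0]]
0.3 [[363.0, 420.0], [424.0, 338.0], [625.0, 291.0]]
0.35 [[367.0, 409.0], [432.0, 327.0], [629.0, 290.0]]
0.4 [[372.0, 397.0], [440.0, 316.0], [632.0, 290.0]]
```

View pics/f1.png

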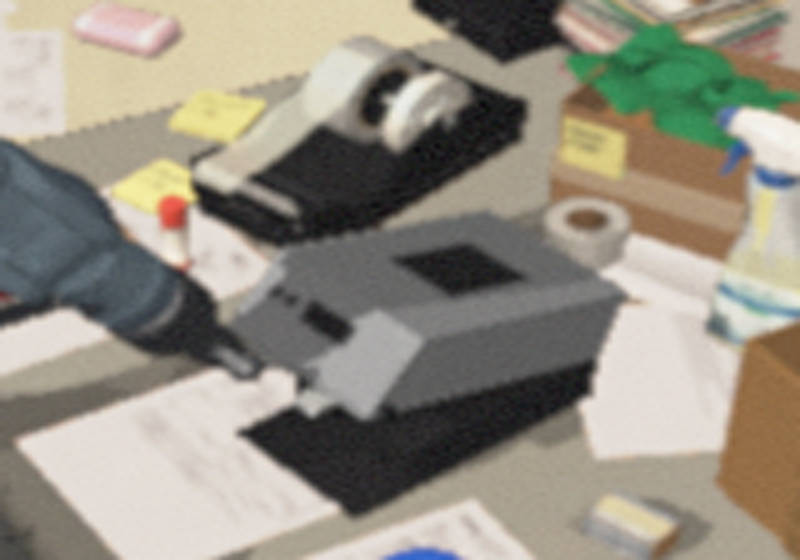

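{"op": "apply_moves", "data": {"motion": [{"slide": [-4, 0, -9], "rot": [0, -1.5, 0], "claw": 0}, {"slide": [-5, 0, -8], "rot": [0, -1.5, 0], "claw": 0}, {"slide": [-6, 0, -8], "rot": [0, -1.5, 0], "claw": 0}, {"slide": [0, 0, 0], "rot": [0, 0, 0], "claw": 0}]}}

```text
time_s: 8.45
ee_pos: [511.1, 109.0, 147.7]
orientation: [0.323, -0.097, 0.941, 0.033]
contact_force: [-4.8, -5.6, 2.6]
grip_width: 0.0
```

Run:
```python
from h import *
st()
im=snapshot("scene")[100:240,200:360]; im=cv2.resize(im[:,:,::-1],None,fx=5,fy=4,interpolation=2)[:600]
cv2.imwrite("pics/g1.png",im)
```

```text
t 8.45 p [511.1 109.  147.7] z [ 0.601  0.125 -0.789] y [-0.205  0.979 -0.001] F [-4.8 -5.6  2.6] w 0.0 q [ 0.02 -0.11 -1.    0.03  0.11 -0.15]
in printer [-122.8   41.8  147.7]
```

View pics/g1.png

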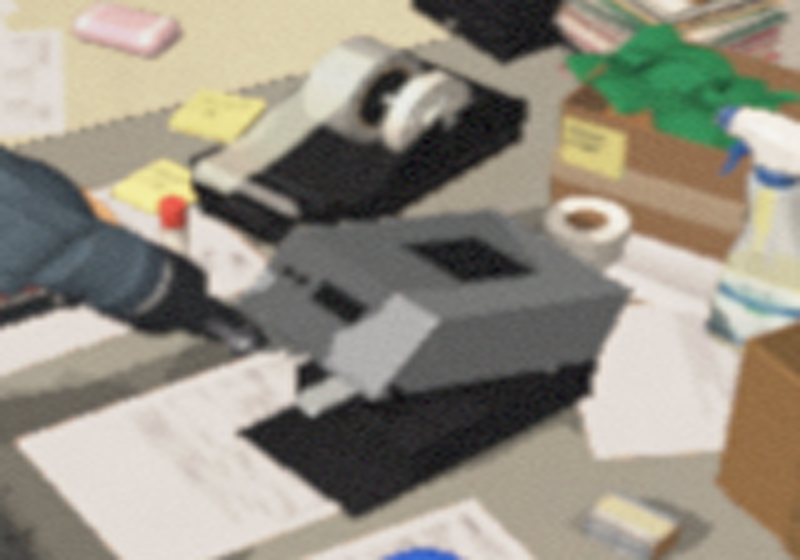

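```bash
cat >> h.py <<'E'
def path(wps,s=None,n=1,show=True):
    # wps: list of (X printer,phi deg) ; prints rows
    s=s or log(); R=Rq(s["orientation"]); p=s["ee_pos"]
    for X,ph in wps:
        Rt=Rtool(PR[2],np.radians(ph)); t=P2W(PR,X)[0]; w=(R.inv()*Rt).as_rotvec(degrees=True)
        q,e=look(X,ph,[0,.1,-.6,.3,.1]); print("X",np.round(X).tolist(),round(ph,1),{"slide":np.round(R.inv().apply(t-p),1).tolist(),"rot":np.round(w,2).tolist()},"e",round(e,1),"q3",round(q[2],2)); R,p=Rt,t
E
python3 - <<'E'
from h import *
s=get_state(); X0=np.array([-122.8,41.8,147.7])
print(hood(.4,(-135,0,65)),hood(.42,(-135,0,65)))
w=[(X0+[-3,0,-12],53),(X0+[-3,-20,-18],54),((-125,3,128),55),((-112,3,126),56)]
w+=[(tcp_for(.41,57,26,3),57)]
for th in np.arange(.47,1.0,.06): w.append((tcp_for(th,max(58,np.degrees(th)),26,3),max(58,np.degrees(th))))
path(w)
E
```

```text
[[-117.21234021    0.          162.74928061]] [[-115.31103734    0.          167.37466856]]
X [-126.0, 42.0, 136.0] 53 {'slide': [9.8, -0.1, 7.4], 'rot': [-0.14, 0.84, -0.12]} e 0.0 q3 -1.01
X [-126.0, 22.0, 130.0] 54 {'slide': [3.6, -20.0, 4.8], 'rot': [0.0, 1.0, 0.0]} e 0.0 q3 -1.0
X [-125, 3, 128] 55 {'slide': [0.4, -18.8, 1.8], 'rot': [0.0, 1.0, 0.0]} e 0.0 q3 -0.98
X [-112, 3, 126] 56 {'slide': [-9.5, -0.0, 9.1], 'rot': [-0.0, 1.0, -0.0]} e 0.0 q3 -0.93
X [-111.0, 3.0, 137.0] 57 {'slide': [-6.9, -0.0, -9.0], 'rot': [0.0, 1.0, 0.0]} e 0.0 q3 -0.89
X [-106.0, 3.0, 151.0] 58 {'slide': [-12.1, 0.0, -8.4], 'rot': [-0.0, 1.0, -0.0]} e 0.0 q3 -0.84
X [-99.0, 3.0, 164.0] 58 {'slide': [-12.9, -0.0, -7.6], 'rot': [0.0, 0.0, 0.0]} e 0.0 q3 -0.8
X [-91.0, 3.0, 177.0] 58 {'slide': [-13.4, 0.0, -6.8], 'rot': [0.0, 0.0, 0.0]} e 0.0 q3 -0.76
X [-83.0, 3.0, 189.0] 58 {'slide': [-13.7, -0.0, -6.0], 'rot': [0.0, 0.0, 0.0]} e 0.0 q3 -0.72
X [-73.0, 3.0, 201.0] 58 {'slide': [-14.1, -0.0, -5.2], 'rot': [0.0, 0.0, 0.0]} e 0.0 q3 -0.68
X [-64.0, 3.0, 213.0] 58 {'slide': [-14.4, -0.0, -4.3], 'rot': [0.0, 0.0, 0.0]} e 0.0 q3 -0.64
X [-53.0, 3.0, 223.0] 58 {'slide': [-14.6, -0.0, -3.5], 'rot': [0.0, 0.0, 0.0]} e 0.0 q3 -0.6
X [-42.0, 3.0, 233.0] 58 {'slide': [-14.8, 0.0, -2.6], 'rot': [0.0, 0.0, 0.0]} e 0.0 q3 -0.56
X [-30.0, 3.0, 243.0] 58 {'slide': [-14.9, 0.0, -1.7], 'rot': [0.0, 0.0, 0.0]} e 0.0 q3 -0.52
```

{"op": "apply_moves", "data": {"motion": [{"slide": [10, 0, 7.5], "rot": [0, 0.8, 0], "claw": 0}, {"slide": [3.5, -20, 5], "rot": [0, 1, 0], "claw": 0}, {"slide": [0.5, -19, 2], "rot": [0, 1, 0], "claw": 0}, {"slide": [-9.5, 0, 9], "rot": [0, 1, 0], "claw": 0}, {"slide": [-7, 0, -7], "rot": [0, 1, 0], "claw": 0}, {"slide": [-8, 0, -6], "rot": [0, 1, 0], "claw": 0}, {"slide": [0, 0, 0], "rot": [0, 0, 0], "claw": 0}]}}

```text
time_s: 9.2
ee_pos: [534.9, 75.7, 144.5]
orientation: [0.273, -0.1, 0.956, 0.03]
contact_force: [-3.5, -0.9, -0.6]
grip_width: 0.3
```

Run:
```python
from h import *
st()
im=snapshot("scene")[80:230,200:360]; im=cv2.resize(im[:,:,::-1],None,fx=5,fy=4,interpolation=2)[:600]
cv2.imwrite("pics/h1.png",im)
for th in (.35,.4,.45,.5):
    p=proj("scene",P2W(PR,hood(th,[(-135,-80,65),(-101,-80,145),(113,-80,145)]))); print(th,np.round((p-[200,80]+.5)*[5,4]-.5).tolist())
```

```text
t 9.2 p [534.9  75.7 144.5] z [ 0.517  0.112 -0.849] y [-0.208  0.978  0.002] F [-3.5 -0.9 -0.6] w 0.3 q [-0.06 -0.03 -0.85  0.21  0.14 -0.23]
in printer [-106.4    4.4  144.5]
0.35 [[367.0, 489.0], [432.0, 407.0], [629.0, 370.0]]
0.4 [[372.0, 477.0], [440.0, 396.0], [632.0, 370.0]]
0.45 [[377.0, 465.0], [449.0, 386.0], [635.0, 369.0]]
0.5 [[383.0, 454.0], [458.0, 375.0], [638.0, 369.0]]
```

View pics/h1.png

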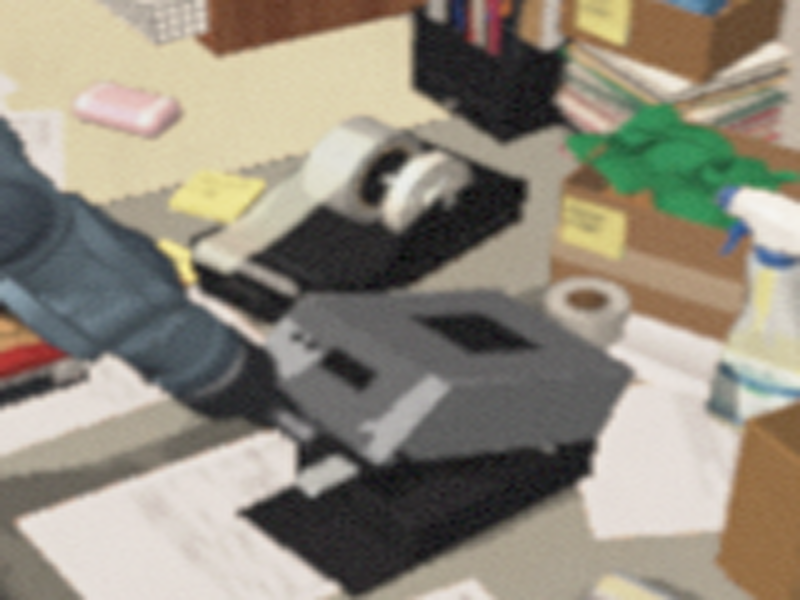

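Run:
```python
from h import *
w=[]
for th in np.arange(.5,1.14,.06): 
    ph=max(58.5,np.degrees(th)); w.append((tcp_for(th,ph,24,3),ph))
path(w)
```

```text
X [-104.0, 3.0, 159.0] 58.5 {'slide': [-10.2, -1.4, -11.2], 'rot': [0.09, 0.48, -0.07]} e 0.0 q3 -0.81
X [-96.0, 3.0, 172.0] 58.5 {'slide': [-13.1, 0.0, -7.3], 'rot': [0.0, 0.0, 0.0]} e 0.0 q3 -0.77
X [-88.0, 3.0, 185.0] 58.5 {'slide': [-13.5, -0.0, -6.5], 'rot': [0.0, 0.0, 0.0]} e 0.0 q3 -0.73
X [-79.0, 3.0, 197.0] 58.5 {'slide': [-13.9, 0.0, -5.7], 'rot': [0.0, 0.0, 0.0]} e 0.0 q3 -0.69
X [-70.0, 3.0, 209.0] 58.5 {'slide': [-14.2, -0.0, -4.9], 'rot': [0.0, 0.0, 0.0]} e 0.0 q3 -0.65
X [-60.0, 3.0, 220.0] 58.5 {'slide': [-14.5, 0.0, -4.0], 'rot': [0.0, 0.0, 0.0]} e 0.0 q3 -0.61
X [-49.0, 3.0, 230.0] 58.5 {'slide': [-14.7, -0.0, -3.1], 'rot': [0.0, 0.0, 0.0]} e 0.0 q3 -0.57
X [-37.0, 3.0, 240.0] 58.5 {'slide': [-14.8, -0.0, -2.3], 'rot': [0.0, 0.0, 0.0]} e 0.0 q3 -0.53
X [-25.0, 3.0, 249.0] 58.5 {'slide': [-14.9, 0.0, -1.4], 'rot': [0.0, 0.0, 0.0]} e 0.0 q3 -0.49
X [-13.0, 3.0, 257.0] 59.6 {'slide': [-14.5, -0.0, -0.7], 'rot': [-0.0, 1.09, -0.0]} e 0.0 q3 -0.42
X [-2.0, 3.0, 264.0] 63.0 {'slide': [-13.6, 0.0, -0.6], 'rot': [0.0, 3.44, 0.0]} e 0.0 q3 -0.3
```

{"op": "apply_moves", "data": {"motion": [{"slide": [-10, 0, -9], "rot": [0, 0.5, 0], "claw": 0}, {"slide": [-13, 0, -7], "rot": [0, 0, 0], "claw": 0}, {"slide": [-13.5, 0, -6.5], "rot": [0, 0, 0], "claw": 0}, {"slide": [-14, 0, -5.5], "rot": [0, 0, 0], "claw": 0}, {"slide": [-14, 0, -5], "rot": [0, 0, 0], "claw": 0}, {"slide": [0, 0, 0], "rot": [0, 0, 0], "claw": 0}]}}

```text
time_s: 9.85
ee_pos: [573.4, 84.4, 208.0]
orientation: [0.271, -0.101, 0.957, 0.03]
contact_force: [-0.6, 0.2, 0.2]
grip_width: -0.0
```

Run:
```python
from h import *
st()
im=snapshot("scene")[60:210,200:360]; im=cv2.resize(im[:,:,::-1],None,fx=5,fy=4,interpolation=2)[:600]
cv2.imwrite("pics/i1.png",im)
for th in (.6,.65,.7,.75,.8):
    p=proj("scene",P2W(PR,hood(th,[(-135,-80,65),(-101,-80,145),(113,-80,145)]))); print(th,np.round((p-[200,60]+.5)*[5,4]-.5).tolist())
```

```text
t 9.85 p [573.4  84.4 208. ] z [ 0.513  0.112 -0.851] y [-0.209  0.978  0.003] F [-0.6  0.2  0.2] w -0.0 q [-0.03 -0.02 -0.65  0.4   0.13 -0.21]
in printer [-67.    4.8 208. ]
0.6 [[397.0, 510.0], [477.0, 434.0], [643.0, 449.0]]
0.65 [[405.0, 498.0], [488.0, 424.0], [646.0, 449.0]]
0.7 [[413.0, 486.0], [498.0, 414.0], [649.0, 449.0]]
0.75 [[422.0, 474.0], [509.0, 404.0], [651.0, 450.0]]
0.8 [[432.0, 462.0], [520.0, 395.0], [653.0, 451.0]]
```

View pics/i1.png

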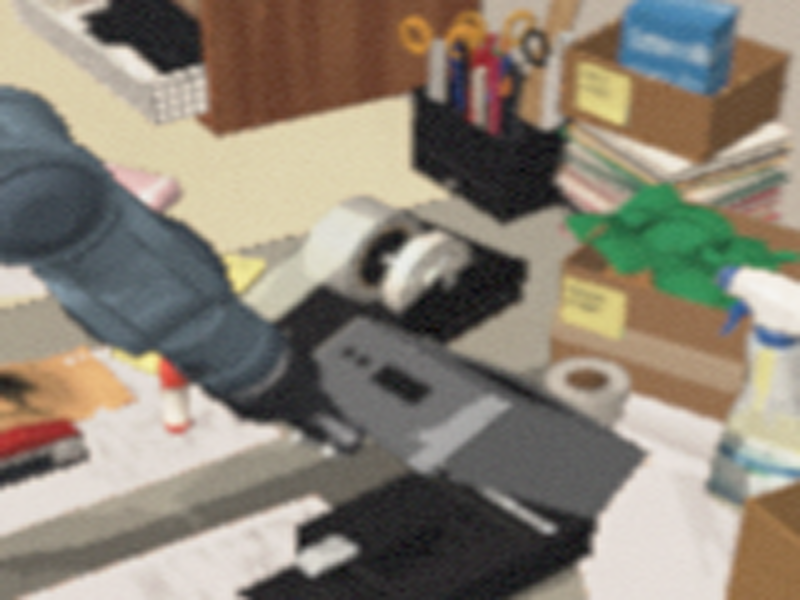

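Run:
```python
from h import *
w=[]
for th in np.arange(.8,1.53,.07): 
    ph=min(76,max(58.5,np.degrees(th))); w.append((tcp_for(th,ph,24,4),ph))
path(w)
```

```text
X [-60.0, 4.0, 220.0] 58.5 {'slide': [-13.0, -0.3, -6.5], 'rot': [0.09, 0.18, -0.02]} e 0.0 q3 -0.61
X [-47.0, 4.0, 232.0] 58.5 {'slide': [-17.1, -0.0, -3.6], 'rot': [0.0, 0.0, 0.0]} e 0.0 q3 -0.56
X [-33.0, 4.0, 243.0] 58.5 {'slide': [-17.3, 0.0, -2.4], 'rot': [0.0, 0.0, 0.0]} e 0.0 q3 -0.51
X [-19.0, 4.0, 253.0] 58.5 {'slide': [-17.5, -0.0, -1.2], 'rot': [0.0, 0.0, 0.0]} e 0.0 q3 -0.46
X [-6.0, 4.0, 262.0] 61.9 {'slide': [-16.1, 0.0, -0.6], 'rot': [0.0, 3.38, 0.0]} e 0.0 q3 -0.34
X [8.0, 4.0, 270.0] 65.9 {'slide': [-15.8, 0.0, -0.6], 'rot': [-0.0, 4.01, -0.0]} e 0.0 q3 -0.2
X [22.0, 4.0, 277.0] 69.9 {'slide': [-15.8, -0.0, -0.6], 'rot': [0.0, 4.01, 0.0]} e 0.0 q3 -0.05
X [37.0, 4.0, 283.0] 73.9 {'slide': [-15.8, 0.0, -0.6], 'rot': [0.0, 4.01, 0.0]} e 0.0 q3 0.11
X [53.0, 4.0, 287.0] 76 {'slide': [-16.6, -0.0, -0.2], 'rot': [-0.0, 2.09, -0.0]} e 0.0 q3 0.24
X [70.0, 4.0, 291.0] 76 {'slide': [-17.5, 0.0, 0.8], 'rot': [0.0, 0.0, 0.0]} e 0.0 q3 0.31
X [87.0, 4.0, 293.0] 76 {'slide': [-17.4, 0.0, 2.1], 'rot': [0.0, 0.0, 0.0]} e 0.0 q3 0.38
```

Go to ~1.35, slowing near the end.

{"op": "apply_moves", "data": {"motion": [{"slide": [-13, 0, -6.5], "rot": [0, 0, 0], "claw": 0}, {"slide": [-17, 0, -3.5], "rot": [0, 0, 0], "claw": 0}, {"slide": [-17, 0, -2.5], "rot": [0, 0, 0], "claw": 0}, {"slide": [-17, 0, -1], "rot": [0, 0, 0], "claw": 0}, {"slide": [-16, 0, -0.6], "rot": [0, 3.4, 0], "claw": 0}, {"slide": [-15, 0, -0.6], "rot": [0, 4, 0], "claw": 0}, {"slide": [-13, 0, -0.6], "rot": [0, 4, 0], "claw": 0}, {"slide": [-10, 0, -0.6], "rot": [0, 3, 0], "claw": 0}, {"slide": [0, 0, 0], "rot": [0, 0, 0], "claw": 0}]}}

```text
time_s: 10.8
ee_pos: [667.4, 103.2, 276.8]
orientation: [0.148, -0.103, 0.983, 0.016]
contact_force: [0.7, -0.9, -0.1]
grip_width: -0.3
```

Run:
```python
from h import *
st()
im=snapshot("scene")[40:190,200:360]; im=cv2.resize(im[:,:,::-1],None,fx=5,fy=4,interpolation=2)[:600]
cv2.imwrite("pics/j1.png",im)
for th in (1.1,1.2,1.3,1.4,1.5):
    p=proj("scene",P2W(PR,hood(th,[(-135,-80,65),(-135,80,65),(-101,-80,145)]))); print(th,np.round((p-[200,40]+.5)*[5,4]-.5).tolist())
```

```text
t 10.8 p [667.4 103.2 276.8] z [ 0.288  0.063 -0.955] y [-0.207  0.978  0.002] F [ 0.7 -0.9 -0.1] w -0.3 q [ 0.04  0.31  0.05  1.02  0.05 -0.17]
in printer [ 28.9   3.6 276.8]
1.1 [[499.0, 473.0], [351.0, 384.0], [590.0, 427.0]]
1.2 [[523.0, 453.0], [375.0, 365.0], [614.0, 415.0]]
1.3 [[549.0, 434.0], [400.0, 347.0], [637.0, 405.0]]
1.4 [[575.0, 418.0], [426.0, 332.0], [659.0, 397.0]]
1.5 [[601.0, 403.0], [451.0, 318.0], [680.0, 391.0]]
```

View pics/j1.png

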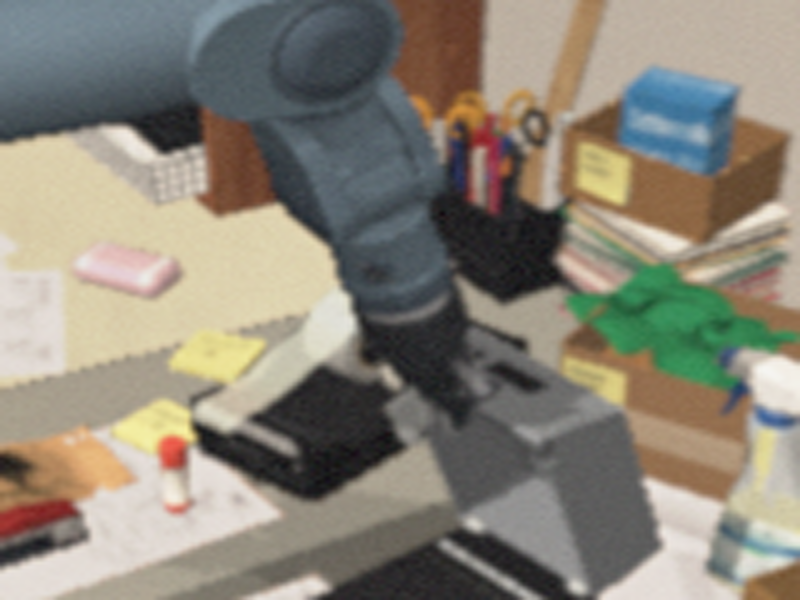

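Run:
```python
from h import *
path([((43,4,281),75),((57,4,285),76),((70,4,288),76),((80,4,290),76),((86,4,290),76)])
```

```text
X [43, 4, 281] 75 {'slide': [-15.8, 0.5, 0.1], 'rot': [0.05, 2.19, -0.06]} e 0.0 q3 0.16
X [57, 4, 285] 76 {'slide': [-14.6, -0.0, -0.2], 'rot': [-0.0, 1.0, -0.0]} e 0.0 q3 0.24
X [70, 4, 288] 76 {'slide': [-13.3, -0.0, 0.2], 'rot': [0.0, 0.0, 0.0]} e 0.0 q3 0.3
X [80, 4, 290] 76 {'slide': [-10.2, 0.0, 0.5], 'rot': [0.0, 0.0, 0.0]} e 0.0 q3 0.34
X [86, 4, 290] 76 {'slide': [-5.8, 0.0, 1.5], 'rot': [0.0, 0.0, 0.0]} e 0.0 q3 0.36
```

{"op": "apply_moves", "data": {"motion": [{"slide": [-14, 0, 0], "rot": [0, 2, 0], "claw": 0}, {"slide": [-13, 0, 0], "rot": [0, 1, 0], "claw": 0}, {"slide": [-12, 0, 0], "rot": [0, 0, 0], "claw": 0}, {"slide": [-9, 0, 0.5], "rot": [0, 0, 0], "claw": 0}, {"slide": [-5, 0, 1], "rot": [0, 0, 0], "claw": 0}, {"slide": [0, 0, 0], "rot": [0, 0, 0], "claw": 0}]}}

```text
time_s: 11.45
ee_pos: [714.4, 113.2, 287.7]
orientation: [0.121, -0.103, 0.987, 0.013]
contact_force: [-1.0, 0.3, -0.9]
grip_width: -0.0
```

Run:
```python
from h import *
st()
im=snapshot("scene")[40:190,200:360]; im=cv2.resize(im[:,:,::-1],None,fx=5,fy=4,interpolation=2)[:600]
cv2.imwrite("pics/k1.png",im)
```

```text
t 11.45 p [714.4 113.2 287.7] z [ 0.236  0.051 -0.97 ] y [-0.207  0.978  0.002] F [-1.   0.3 -0.9] w -0.0 q [ 0.05  0.46  0.32  1.19  0.04 -0.15]
in printer [ 76.9   3.7 287.7]
```

View pics/k1.png

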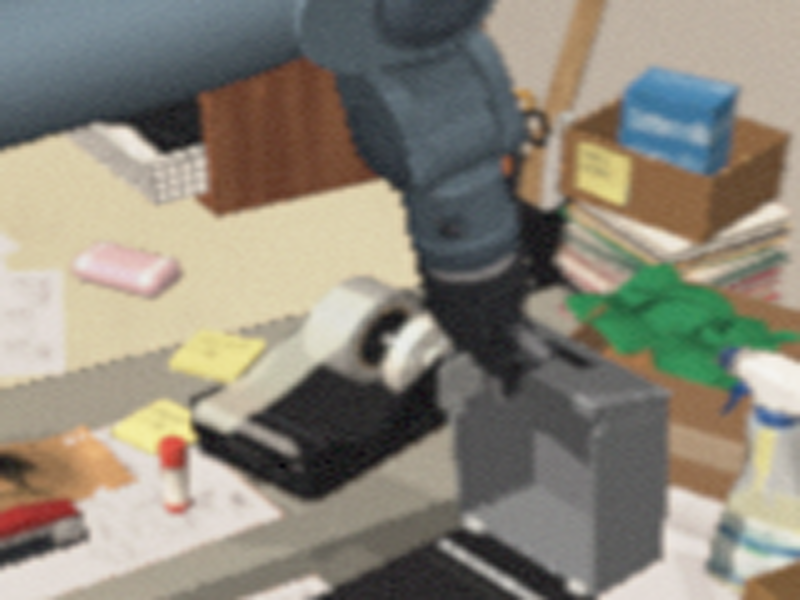

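Run:
```python
from h import *
s=get_state();R0=Rq(s["orientation"]);p=s["ee_pos"]
a=P2W(PR,(45,4,300))[0]; plan(a,R0,1)
b=P2W(PR,(-20,-10,320))[0]; Rb=Rtool(PR[2],np.pi/2); plan(b,Rb,2,R0=R0,p0=a)
c=np.array([505,-190,220]); Rc=Rtool(.037,np.pi/2); plan(c,Rc,8,R0=Rb,p0=b)
k=json.load(open("k.json"));print(IK(k,[513,-226,60],[0,0,-1],[-.5,.3,0,1.2,0]),IK(k,[505,-190,220],[0,0,-1],[-.5,.3,0,1.2,0]))
```

```text
from [714.4 113.  288. ] z [ 0.237  0.051 -0.97 ] y [-0.207  0.978  0.001] to [683.1 106.9 300. ]
{'slide': [28.0, 0.5, -19.4], 'rot': [0.0, 0.0, 0.0]}
from [683.1 106.9 300. ] z [ 0.237  0.051 -0.97 ] y [-0.207  0.978  0.001] to [622.4  79.7 320. ]
{'slide': [29.1, -7.0, -17.6], 'rot': [0.03, 7.0, -0.04]}
{'slide': [31.0, -7.0, -13.9], 'rot': [0.03, 7.0, -0.04]}
from [622.4  79.7 320. ] z [ 0.  0. -1.] y [-0.208  0.978 -0.   ] to [ 505 -190  220]
{'slide': [21.4, -29.9, 12.5], 'rot': [0.0, -0.0, 1.23]}
{'slide': [20.7, -30.4, 12.5], 'rot': [0.0, -0.0, 1.23]}
{'slide': [20.1, -30.8, 12.5], 'rot': [0.0, -0.0, 1.23]}
{'slide': [19.4, -31.2, 12.5], 'rot': [0.0, -0.0, 1.23]}
{'slide': [18.7, -31.6, 12.5], 'rot': [0.0, -0.0, 1.23]}
{'slide': [18.0, -32.0, 12.5], 'rot': [0.0, -0.0, 1.23]}
{'slide': [17.3, -32.4, 12.5], 'rot': [0.0, -0.0, 1.23]}
{'slide': [16.6, -32.8, 12.5], 'rot': [0.0, -0.0, 1.23]}
(array([-5.28093411e-01,  4.58009641e-01, -2.59766501e-01,  8.53020185e-01,
       -2.40760348e-27]), np.float64(1.1368683772161603e-13)) (array([-4.77410971e-01,  3.08011993e-01, -4.75481949e-02,  1.21523614e+00,
       -4.13575446e-15]), np.float64(8.718568574620736e-12))
```

{"op": "apply_moves", "data": {"motion": [{"slide": [28, 0, -19], "rot": [0, 0, 0], "claw": 0}, {"slide": [29, -7, -17.5], "rot": [0, 7, 0], "claw": 0.5}, {"slide": [31, -7, -14], "rot": [0, 7, 0], "claw": 0.5}, {"slide": [21.5, -30, 12], "rot": [0, 0, 1.2], "claw": 0.6}, {"slide": [21, -30.5, 12], "rot": [0, 0, 1.2], "claw": 0.6}, {"slide": [0, 0, 0], "rot": [0, 0, 0], "claw": 0.6}]}}

```text
time_s: 12.1
ee_pos: [591.3, 8.3, 294.4]
orientation: [-0.001, -0.081, 0.997, -0.0]
contact_force: [-0.8, 0.2, 1.0]
grip_width: 50.9
```

Run:
```python
from h import *
st()
im=snapshot("top"); cv2.imwrite("pics/t1.png",im[:,:,::-1]); c=im[200:270,320:410,::-1]; cv2.imwrite("pics/t1r.png",cv2.resize(c,None,fx=8,fy=8,interpolation=2))
print([(np.round(d["location"]),round(d["confidence"],2)) for d in find_in("roll_center","top")])
im=snapshot("scene");cv2.imwrite("pics/s1.png",im[:,:,::-1]); c=im[235:315,270:345,::-1]; cv2.imwrite("pics/s1r.png",cv2.resize(c,None,fx=7,fy=7,interpolation=2))
print([(np.round(d["location"]),round(d["confidence"],2)) for d in find_in("roll_center","scene")])
```

```text
t 12.1 p [591.3   8.3 294.4] z [-0.003 -0.    -1.   ] y [-0.161  0.987 -0.   ] F [-0.8  0.2  1. ] w 50.9 q [-0.09  0.41  0.3   1.46 -0.   -0.25]
in printer [-65.2 -73.4 294.4]
[(array([ 381., -186.,   25.]), 0.77), (array([ 525., -114.,   26.]), 0.7), (array([ 514., -223.,   81.]), 0.64)]
[(array([ 383., -192.,   26.]), 0.87), (array([ 512., -242.,   69.]), 0.74), (array([ 528., -119.,   22.]), 0.7)]
```

View pics/t1.png

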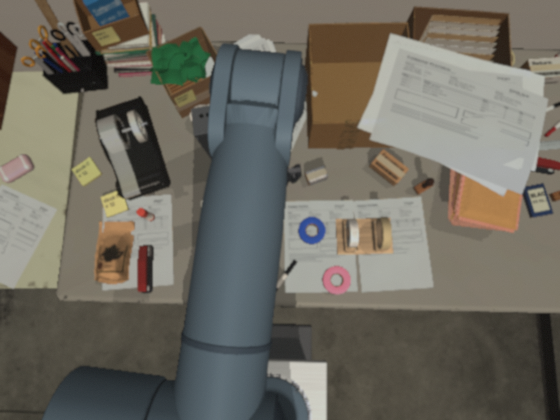

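View pics/t1r.png

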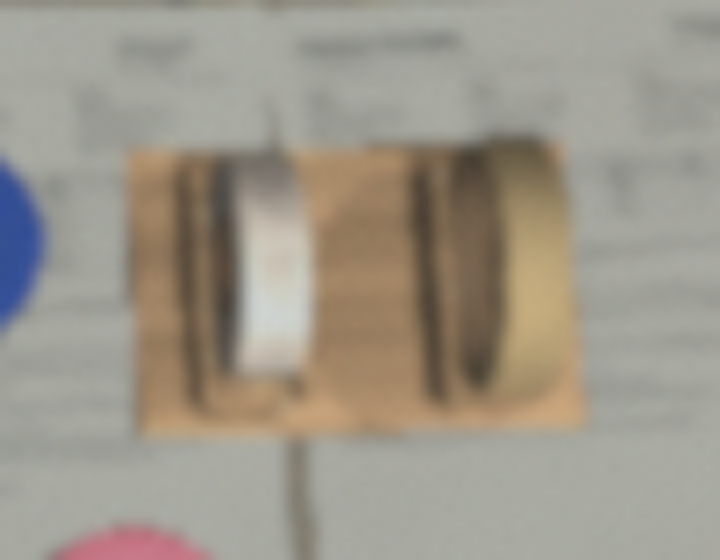

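View pics/s1r.png

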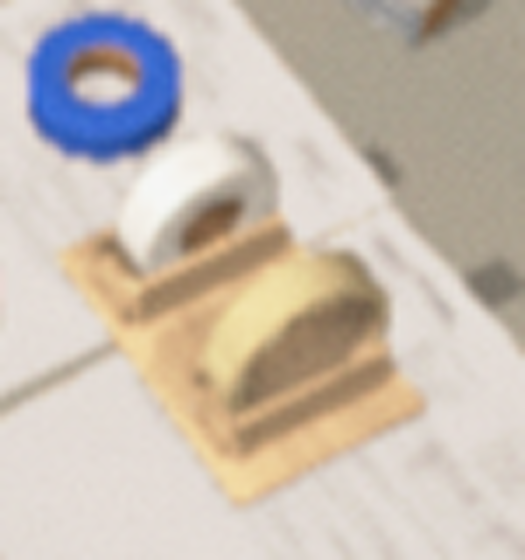

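Run:
```python
from h import *
f=lambda u,v:((u+.5)/8-.5+320,(v+.5)/8-.5+200)
C=np.array([ray("top",f(*c),8) for c in [(130,152),(562,140),(585,428),(140,435)]]); print(np.round(C,1)); m=C.mean(0); print("rack c",m)
d=(C[0]+C[3]-C[1]-C[2])/2; yaw=np.arctan2(-d[0],d[1]); print("len",np.linalg.norm(d[:2]),"yaw",yaw, np.linalg.norm((C[0]+C[1]-C[2]-C[3])/2)); print("slot",m[:2]+45*np.array([-np.sin(yaw),np.cos(yaw)]))
for uv in [(238,270),(275,270),(312,270)]: print(ray("top",f(*uv),89))
# roll silhouette model
def cyl(x,y,yw):
    t=np.linspace(0,2*np.pi,60); P=[]
    for s in(-12,12):
        P+=[(x+41.5*np.cos(a)*np.cos(yw)-s*np.sin(yw),y+41.5*np.cos(a)*np.sin(yw)+s*np.cos(yw),49+41.5*np.sin(a)) for a in t]
    return P
g=lambda u,v:((u+.5)/7-.5+270,(v+.5)/7-.5+235)
a=cv2.imread("pics/t1r.png");b=cv2.imread("pics/s1r.png")
for x,y,col in((511,-226,(0,0,255)),):
    for p in (proj("top",cyl(x,y,.04))-[320,200]+.5)*8: cv2.circle(a,(int(p[0]),int(p[1])),2,col,-1)
    for p in (proj("scene",cyl(x,y,.04))-[270,235]+.5)*7: cv2.circle(b,(int(p[0]),int(p[1])),2,col,-1)
cv2.imwrite("pics/ov.png",np.hstack([cv2.resize(a[:500,100:450],(350,500)),b[:500,:400]]))
```

```text
[[ 566.7 -185.6    8. ]
 [ 575.3 -351.5    8. ]
 [ 465.3 -356.8    8. ]
 [ 458.7 -189.     8. ]]
rack c [ 516.49592087 -270.7065443     8.        ]
len 166.99389565290178 yaw 0.045593371424095704 109.08890983596893
slot [ 514.44492991 -225.7533082 ]
[ 511.32173536 -212.17535357   89.        ]
[ 511.63383388 -225.26292153   89.        ]
[ 511.94565785 -238.35240437   89.        ]
```

View pics/ov.png

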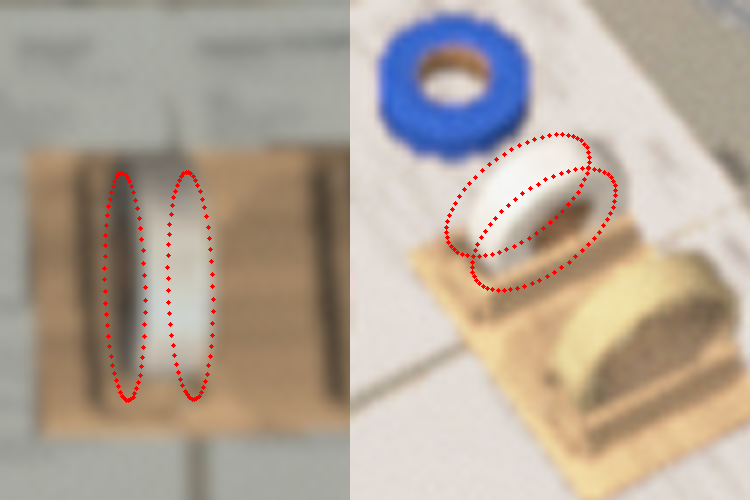

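Run:
```python
from h import *
def cyl(x,y,yw):
    t=np.linspace(0,2*np.pi,60); P=[]
    for s in(-12,12):
        P+=[(x+41.5*np.cos(a)*np.cos(yw)-s*np.sin(yw),y+41.5*np.cos(a)*np.sin(yw)+s*np.cos(yw),49+41.5*np.sin(a)) for a in t]
    return P
O=[]
for x,y in((517,-226),(520,-228)):
    a=cv2.imread("pics/t1r.png");b=cv2.imread("pics/s1r.png");col=(0,0,255)
    for p in (proj("top",cyl(x,y,.04))-[320,200]+.5)*8: cv2.circle(a,(int(p[0]),int(p[1])),1,col,-1)
    for p in (proj("scene",cyl(x,y,.04))-[270,235]+.5)*7: cv2.circle(b,(int(p[0]),int(p[1])),1,col,-1)
    O.append(np.hstack([a[120:420,100:400],b[100:400,:400]]))
cv2.imwrite("pics/ov2.png",np.vstack(O))
```

```text
(no output)
```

View pics/ov2.png

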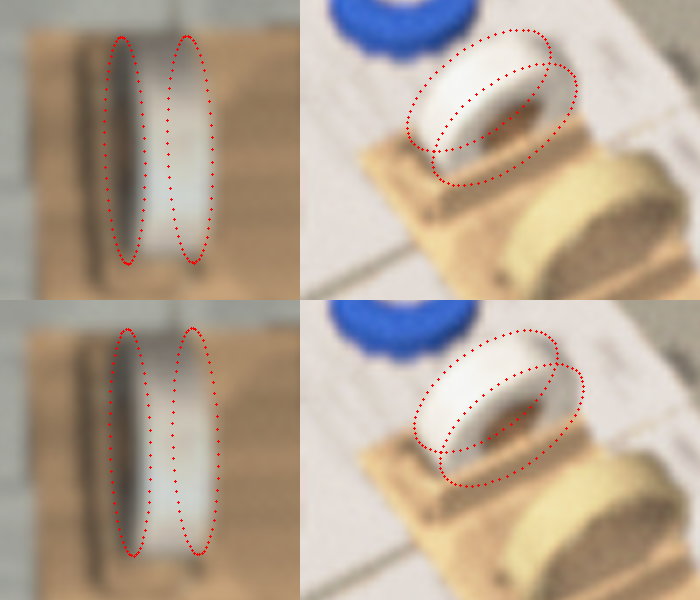

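Run:
```python
from h import *
Rc=Rtool(.045,np.pi/2)
plan((518,-227,160),Rc,7)
```

```text
from [594.2  12.2 297.1] z [ 0.003  0.001 -1.   ] y [-0.166  0.986  0.001] to [ 518 -227  160]
{'slide': [16.5, -31.9, 19.5], 'rot': [0.01, 0.02, 1.0]}
{'slide': [15.9, -32.2, 19.5], 'rot': [0.01, 0.02, 1.0]}
{'slide': [15.3, -32.5, 19.5], 'rot': [0.01, 0.02, 1.0]}
{'slide': [14.8, -32.7, 19.5], 'rot': [0.01, 0.02, 1.0]}
{'slide': [14.2, -33.0, 19.6], 'rot': [0.01, 0.02, 1.0]}
{'slide': [13.6, -33.2, 19.6], 'rot': [0.01, 0.02, 1.0]}
{'slide': [13.0, -33.4, 19.6], 'rot': [0.01, 0.02, 1.0]}
```

{"op": "apply_moves", "data": {"motion": [{"slide": [16.5, -32, 16], "rot": [0, 0, 1], "claw": 0.6}, {"slide": [16, -32, 16], "rot": [0, 0, 1], "claw": 0.6}, {"slide": [15.5, -32.5, 18], "rot": [0, 0, 1], "claw": 0.6}, {"slide": [15, -32.5, 20], "rot": [0, 0, 1], "claw": 0.6}, {"slide": [14, -33, 22], "rot": [0, 0, 1], "claw": 0.6}, {"slide": [13.5, -33, 22], "rot": [0, 0, 1], "claw": 0.6}, {"slide": [13, -33.5, 22], "rot": [0, 0, 1], "claw": 0.6}, {"slide": [0, 0, 0], "rot": [0, 0, 0], "claw": 0.6}, {"slide": [0, 0, 0], "rot": [0, 0, 0], "claw": 0.6}]}}

```text
time_s: 13.2
ee_pos: [517.2, -226.9, 159.9]
orientation: [0.0, -0.022, 1.0, 0.001]
contact_force: [-1.0, -0.1, -0.2]
grip_width: 51.2
```

Run:
```python
from h import *
st(); plan((518,-227,58),Rtool(.045,np.pi/2),4)
im=snapshot("scene");c=im[200:315,250:365,::-1]; cv2.imwrite("pics/s2r.png",cv2.resize(c,None,fx=5,fy=5,interpolation=2))
```

```text
t 13.2 p [ 517.2 -226.9  159.9] z [ 0.001  0.001 -1.   ] y [-0.044  0.999  0.001] F [-1.  -0.1 -0.2] w 51.2 q [-0.53  0.39 -0.09  1.09  0.   -0.57]
in printer [-186.6 -288.   159.9]
from [ 517.2 -226.9  159.9] z [ 0.001  0.001 -1.   ] y [-0.044  0.999  0.001] to [ 518 -227   58]
{'slide': [-0.2, -0.1, 25.5], 'rot': [0.02, 0.01, -0.01]}
{'slide': [-0.2, -0.1, 25.5], 'rot': [0.02, 0.01, -0.01]}
{'slide': [-0.2, -0.0, 25.5], 'rot': [0.02, 0.01, -0.01]}
{'slide': [-0.2, -0.0, 25.5], 'rot': [0.02, 0.01, -0.01]}
```

View pics/s2r.png

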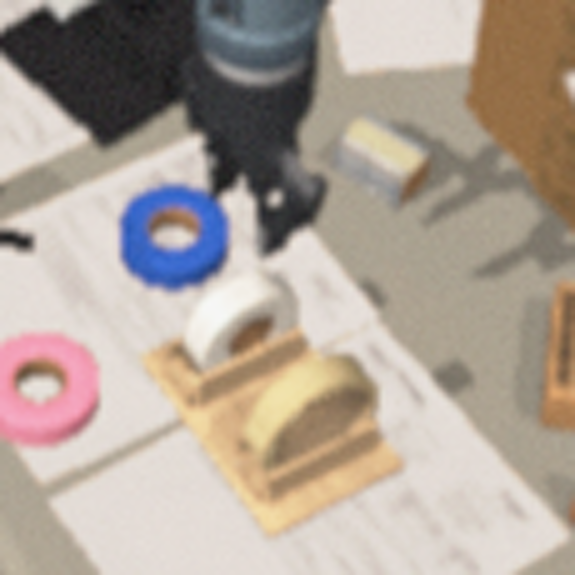

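{"op": "apply_moves", "data": {"motion": [{"slide": [0, 0, 28], "rot": [0, 0, 0], "claw": 0.6}, {"slide": [0, 0, 28], "rot": [0, 0, 0], "claw": 0.6}, {"slide": [0, 0, 22], "rot": [0, 0, 0], "claw": 0.6}, {"slide": [0, 0, 14], "rot": [0, 0, 0], "claw": 0.6}, {"slide": [0, 0, 8], "rot": [0, 0, 0], "claw": 0.6}, {"slide": [0, 0, 0], "rot": [0, 0, 0], "claw": 0.6}]}}

```text
time_s: 13.85
ee_pos: [517.2, -225.7, 59.6]
orientation: [-0.0, -0.023, 1.0, 0.001]
contact_force: [0.1, 0.3, -1.6]
grip_width: 51.4
```

Run:
```python
from h import *
st()
im=snapshot("scene");c=im[200:315,250:365,::-1]; cv2.imwrite("pics/s3r.png",cv2.resize(c,None,fx=5,fy=5,interpolation=2))
im=snapshot("top");c=im[190:280,310:420,::-1]; cv2.imwrite("pics/t3r.png",cv2.resize(c,None,fx=5,fy=5,interpolation=2))
```

```text
t 13.85 p [ 517.2 -225.7   59.6] z [-0.     0.001 -1.   ] y [-0.046  0.999  0.001] F [ 0.1  0.3 -1.6] w 51.4 q [-0.52  0.47 -0.25  0.86  0.   -0.57]
in printer [-186.4 -286.8   59.6]
```

View pics/s3r.png

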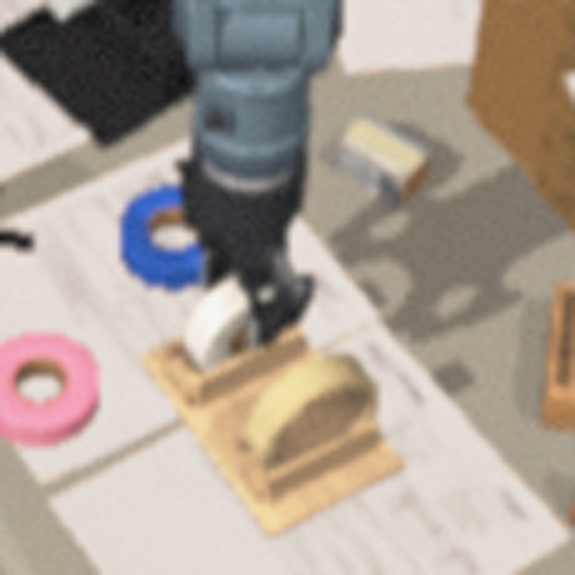

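{"op": "apply_moves", "data": {"motion": [{"slide": [0, 0, 0], "rot": [0, 0, 0], "claw": 0.3}, {"slide": [0, 0, 0], "rot": [0, 0, 0], "claw": 0.2}, {"slide": [0, 0, 0], "rot": [0, 0, 0], "claw": 0}, {"slide": [0, 0, 0], "rot": [0, 0, 0], "claw": 0}, {"slide": [0, 0, 0], "rot": [0, 0, 0], "claw": 0}, {"slide": [0, 0, 0], "rot": [0, 0, 0], "claw": 0}]}}

```text
time_s: 14.55
ee_pos: [517.5, -227.3, 60.9]
orientation: [0.001, -0.022, 1.0, 0.0]
contact_force: [-0.0, 1.1, 6.3]
grip_width: 23.2
```

Run:
```python
from h import *
st()
```

```text
t 14.55 p [ 517.5 -227.3   60.9] z [ 0.002  0.    -1.   ] y [-0.044  0.999  0.   ] F [-0.   1.1  6.3] w 23.2 q [-0.53  0.46 -0.25  0.86  0.   -0.57]
in printer [-186.5 -288.4   60.9]
```

{"op": "apply_moves", "data": {"motion": [{"slide": [0, 0, -8], "rot": [0, 0, 0], "claw": 0}, {"slide": [0, 0, -20], "rot": [0, 0, 0], "claw": 0}, {"slide": [0, 0, -35], "rot": [0, 0, 0], "claw": 0}, {"slide": [0, 0, -40], "rot": [0, 0, 0], "claw": 0}, {"slide": [0, 0, -40], "rot": [0, 0, 0], "claw": 0}, {"slide": [0, 0, 0], "rot": [0, 0, 0], "claw": 0}]}}

```text
time_s: 15.15
ee_pos: [519.6, -228.9, 209.1]
orientation: [0.004, -0.022, 1.0, -0.002]
contact_force: [1.1, -0.6, -0.8]
grip_width: 22.8
```

Run:
```python
from h import *
st()
im=snapshot("scene");cv2.imwrite("pics/s4.png",im[:,:,::-1]);c=im[120:240,230:340,::-1]; cv2.imwrite("pics/s4r.png",cv2.resize(c,None,fx=5,fy=5,interpolation=2))
im=snapshot("top");c=im[110:260,180:300,::-1]; cv2.imwrite("pics/t4r.png",cv2.resize(c,None,fx=4,fy=4,interpolation=2));cv2.imwrite("pics/t4.png",im[:,:,::-1])
```

```text
t 15.15 p [ 519.6 -228.9  209.1] z [ 0.009 -0.004 -1.   ] y [-0.044  0.999 -0.005] F [ 1.1 -0.6 -0.8] w 22.8 q [-0.53  0.36 -0.    1.2   0.   -0.57]
in printer [-184.8 -290.5  209.1]
```

View pics/s4.png

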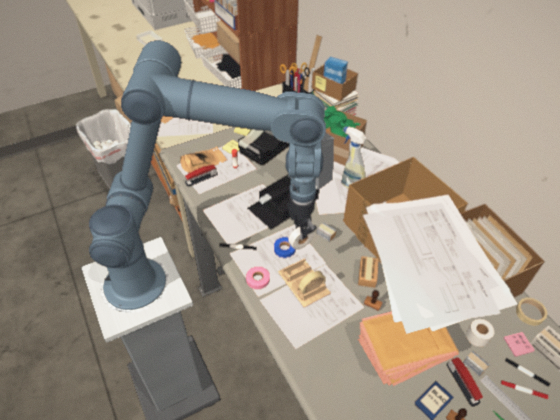

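View pics/s4r.png

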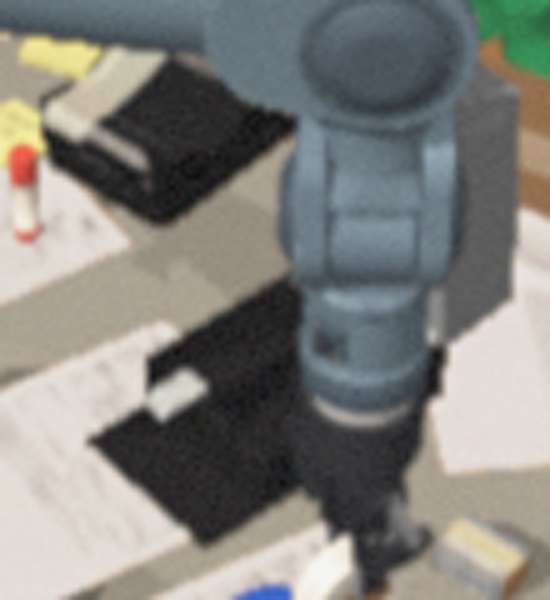

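View pics/t4r.png

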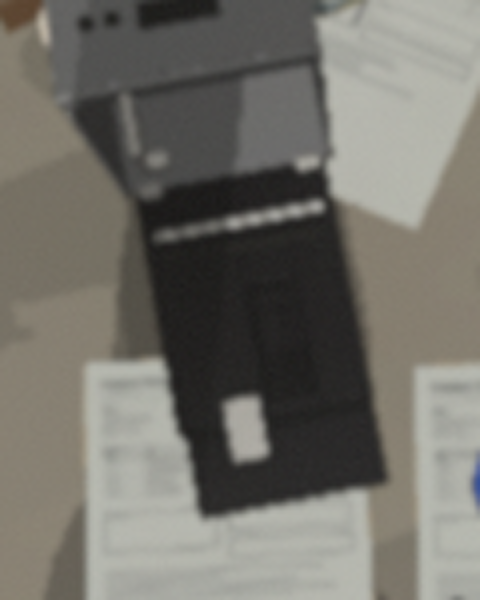

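Run:
```python
from h import *
im=cv2.imread("pics/t4.png")[160:245,205:285].astype(float)
c=np.clip((im-15)*4.5,0,255).astype(np.uint8); cv2.imwrite("pics/t4e.png",cv2.resize(c,None,fx=7,fy=7,interpolation=2))
g=lambda u,v:((u+.5)/4-.5+180,(v+.5)/4-.5+110)
M=[((203,517),(-130,74,10)),((386,482),(-130,-74,10)),((238,464),(-100,None,66)),]
for uv,X in [((203,517),(-130,74,10)),((386,482),(-130,-74,10))]:
    print(ray("top",g(*uv),10), P2W(PR,X))
for uv,z in [((238,464),66),((270,456),66),((222,400),66),((262,393),66)]:
    r=ray("top",g(*uv),z)-[PR[0],PR[1],0]; cc,s=np.cos(PR[2]),np.sin(PR[2]); print("keeper in printer",cc*r[0]+s*r[1],-s*r[0]+cc*r[1])
B=[(-60,4,60),(30,4,60),(30,-34,60),(-60,-34,60),(-70,74,60),(-70,-74,60)]
print(np.round((proj("top",P2W(PR,B))-[205,160]+.5)*7-.5))
```

```text
[496.17720876 134.33876403  10.        ] [[497.35713886 138.96003459  10.        ]]
[526.27567171  -3.61037715  10.        ] [[528.12234934  -5.80702598  10.        ]]
keeper in printer -106.35716778778325 32.37552072106202
keeper in printer -104.84542653437605 8.55860428504854
keeper in printer -57.523545641863244 36.16735642128168
keeper in printer -57.77122948536993 6.517707902774379
[[292. 345.]
 [257. 142.]
 [345. 126.]
 [381. 329.]
 [131. 398.]
 [479. 334.]]
```

View pics/t4e.png

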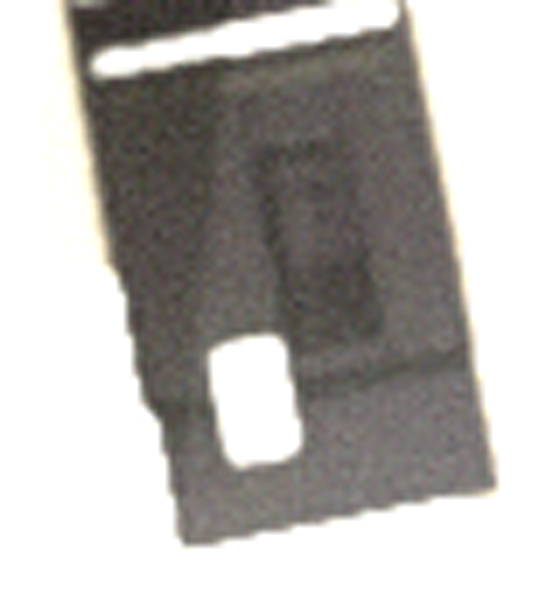

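Run:
```python
from h import *
print([(np.round(d["location"]),round(d["confidence"],2)) for d in find_in("bay","top")],[(np.round(d["location"]),round(d["confidence"],2)) for d in find_in("keeper","top")])
im=cv2.imread("pics/t4.png").astype(np.float32).mean(2)
ims=[im]
for _ in range(4): ims.append(snapshot("top").astype(np.float32).mean(2))
im=np.mean(ims,0)
xs=np.arange(-145,110,1.); ys=np.arange(85,-85,-1.)
X,Y=np.meshgrid(xs,ys,indexing='ij'); 
uv=proj("top",P2W(PR,np.c_[X.ravel(),Y.ravel(),np.full(X.size,60.)])).astype(np.float32)
rec=cv2.remap(im,uv[:,0].reshape(X.shape),uv[:,1].reshape(X.shape),cv2.INTER_CUBIC)
r=rec[::-1]; c=np.clip((r-15)*5,0,255).astype(np.uint8); c=cv2.resize(c,None,fx=3,fy=2.3,interpolation=2); 
c=cv2.cvtColor(c,cv2.COLOR_GRAY2BGR)
for x in range(-140,110,20):
    v=int((xs[-1]-x)*2.3); cv2.putText(c,str(x),(0,v),0,.4,(0,255,255)); cv2.line(c,(30,v),(40,v),(0,255,255))
for y in range(80,-81,-20): cv2.putText(c,str(y),(int((85-y)*3),585),0,.4,(0,255,255)); cv2.line(c,(int((85-y)*3),570),(int((85-y)*3),575),(0,255,255))
cv2.imwrite("pics/rec.png",c); np.save("rec.npy",rec)
px=rec[:, (ys<-5)&(ys>-25)].mean(1); py=rec[(xs>-50)&(xs<20)].mean(0)
print("x profile",[(int(x),round(float(v),1)) for x,v in zip(xs,px) if -95<x<50][::3]); print("y",[(int(y),round(float(v),1)) for y,v in zip(ys,py)][30:150:3])
```

```text
[(array([711., 107.,  59.]), 0.83)] [(array([712., 102.,  60.]), 0.91)]
x profile [(-94, 40.6), (-91, 40.7), (-88, 39.9), (-85, 38.3), (-82, 35.9), (-79, 34.5), (-76, 34.5), (-73, 37.3), (-70, 39.0), (-67, 38.1), (-64, 35.8), (-61, 34.1), (-58, 33.6), (-55, 32.9), (-52, 32.7), (-49, 32.5), (-46, 32.2), (-43, 32.0), (-40, 32.0), (-37, 31.8), (-34, 31.7), (-31, 31.9), (-28, 32.5), (-25, 33.8), (-22, 34.7), (-19, 35.0), (-16, 34.9), (-13, 35.2), (-10, 35.2), (-7, 34.6), (-4, 34.7), (-1, 34.6), (2, 33.4), (5, 32.9), (8, 33.7), (11, 35.5), (14, 35.3), (17, 33.8), (20, 31.7), (23, 31.4), (26, 33.8), (29, 36.3), (32, 36.3), (35, 35.3), (38, 35.5), (41, 35.5), (44, 35.4), (47, 35.5)]
y [(55, 32.6), (52, 32.7), (49, 32.7), (46, 32.5), (43, 32.7), (40, 33.2), (37, 33.7), (34, 34.5), (31, 35.1), (28, 35.3), (25, 36.0), (22, 36.4), (19, 36.5), (16, 36.4), (13, 36.5), (10, 35.8), (7, 33.2), (4, 30.7), (1, 31.3), (-2, 33.4), (-5, 34.5), (-8, 34.6), (-11, 34.2), (-14, 33.6), (-17, 33.1), (-20, 33.1), (-23, 33.0), (-26, 32.9), (-29, 32.6), (-32, 32.9), (-35, 34.7), (-38, 36.3), (-41, 37.0), (-44, 37.0), (-47, 37.2), (-50, 37.4), (-53, 37.4), (-56, 37.6), (-59, 37.7), (-62, 37.8)]
```

View pics/rec.png

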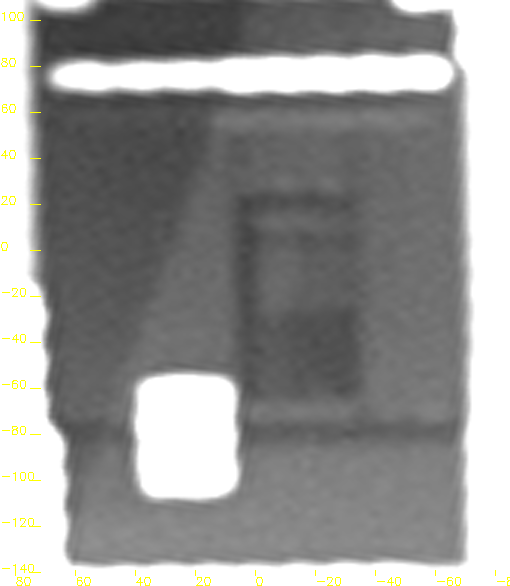

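Run:
```python
from h import *
t=P2W(PR,(-19,-14.5,190))[0]; plan(t,Rtool(PR[2],np.pi/2),9)
```

```text
from [ 515.6 -226.5  201.1] z [-0.003  0.003 -1.   ] y [-0.044  0.999  0.003] to [624.3  75.5 190. ]
{'slide': [-13.5, 33.0, 1.3], 'rot': [0.02, -0.02, -1.05]}
{'slide': [-14.2, 32.7, 1.3], 'rot': [0.02, -0.02, -1.05]}
{'slide': [-14.8, 32.5, 1.3], 'rot': [0.02, -0.02, -1.05]}
{'slide': [-15.3, 32.2, 1.3], 'rot': [0.02, -0.02, -1.05]}
{'slide': [-15.9, 31.9, 1.3], 'rot': [0.02, -0.02, -1.05]}
{'slide': [-16.5, 31.6, 1.2], 'rot': [0.02, -0.02, -1.05]}
{'slide': [-17.1, 31.3, 1.2], 'rot': [0.02, -0.02, -1.05]}
{'slide': [-17.7, 31.0, 1.2], 'rot': [0.02, -0.02, -1.05]}
{'slide': [-18.2, 30.7, 1.2], 'rot': [0.02, -0.02, -1.05]}
```

{"op": "apply_moves", "data": {"motion": [{"slide": [-8, 18, 0], "rot": [0, 0, -1], "claw": 0}, {"slide": [-14, 32, 0], "rot": [0, 0, -1], "claw": 0}, {"slide": [-15, 32, 0], "rot": [0, 0, -1], "claw": 0}, {"slide": [-15, 32, 0], "rot": [0, 0, -1], "claw": 0}, {"slide": [-16, 32, 0], "rot": [0, 0, -1], "claw": 0}, {"slide": [-16, 32, 0], "rot": [0, 0, -1], "claw": 0}, {"slide": [-17, 32, 0], "rot": [0, 0, -1], "claw": 0}, {"slide": [-17, 31, 0], "rot": [0, 0, -1], "claw": 0}, {"slide": [-16, 26, 0], "rot": [0, 0, -1], "claw": 0}, {"slide": [-8, 15, 0], "rot": [0, 0, -0.5], "claw": 0}, {"slide": [0, 0, 0], "rot": [0, 0, 0], "claw": 0}, {"slide": [0, 0, 0], "rot": [0, 0, 0], "claw": 0}]}}

```text
time_s: 16.75
ee_pos: [623.1, 69.6, 202.4]
orientation: [-0.001, -0.105, 0.995, 0.0]
contact_force: [-1.1, -0.6, -1.5]
grip_width: 23.2
```

Run:
```python
from h import *
s=st()
t=P2W(PR,(-19,-14.5,130))[0]; plan(t,Rtool(PR[2],np.pi/2),3)
im=snapshot("scene");c=im[100:230,220:350,::-1]; cv2.imwrite("pics/s5r.png",cv2.resize(c,None,fx=4.6,fy=4.6,interpolation=2))
```

```text
t 16.75 p [623.1  69.6 202.4] z [-0.002  0.    -1.   ] y [-0.208  0.978  0.001] F [-1.1 -0.6 -1.5] w 23.2 q [ 0.01  0.5   0.19  1.27  0.   -0.2 ]
in printer [-21.4 -19.9 202.4]
from [623.1  69.6 202.4] z [-0.002  0.    -1.   ] y [-0.208  0.978  0.001] to [624.3  75.5 130. ]
{'slide': [-0.8, 1.8, 24.1], 'rot': [0.01, -0.03, 0.01]}
{'slide': [-0.8, 1.8, 24.1], 'rot': [0.01, -0.03, 0.01]}
{'slide': [-0.8, 1.8, 24.1], 'rot': [0.01, -0.03, 0.01]}
```

View pics/s5r.png

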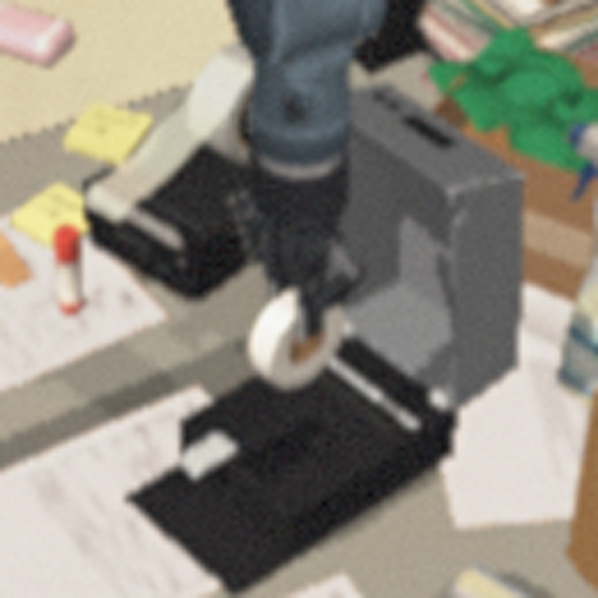

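Run:
```python
from h import *
p=get_state()["ee_pos"]; O=[]
for dx in(-3,1,5):
    b=cv2.imread("pics/s5r.png"); t=np.linspace(0,2*np.pi,60)
    for s in(-12,12):
        L=np.c_[dx+41.5*np.cos(t),np.full(60,s),41.5*np.sin(t)-12]
        yw=PR[2];W=np.c_[L[:,0]*np.cos(yw)-L[:,1]*np.sin(yw),L[:,0]*np.sin(yw)+L[:,1]*np.cos(yw),L[:,2]]+p
        for q in (proj("scene",W)-[220,100]+.5)*4.6: cv2.circle(b,(int(q[0]),int(q[1])),1,(0,0,255),-1)
    O.append(cv2.resize(b[260:420,220:380],(260,260)))
cv2.imwrite("pics/ov3.png",np.hstack(O))
```

```text
(no output)
```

View pics/ov3.png

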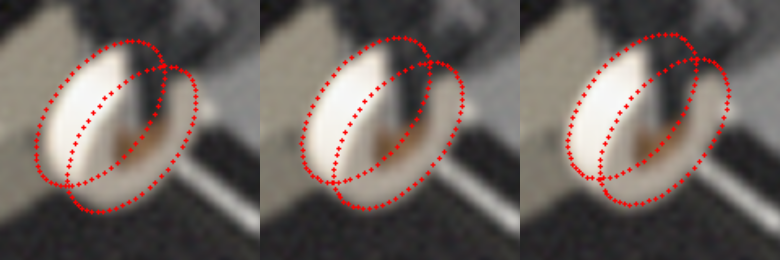

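{"op": "apply_moves", "data": {"motion": [{"slide": [0, 3, 25], "rot": [0, 0, 0], "claw": 0}, {"slide": [0, 2.5, 30], "rot": [0, 0, 0], "claw": 0}, {"slide": [0, 0, 25], "rot": [0, 0, 0], "claw": 0}, {"slide": [0, 0, 10], "rot": [0, 0, 0], "claw": 0}, {"slide": [0, 0, 0], "rot": [0, 0, 0], "claw": 0}, {"slide": [0, 0, 0], "rot": [0, 0, 0], "claw": 0}]}}

```text
time_s: 17.4
ee_pos: [622.9, 75.0, 114.0]
orientation: [0.001, -0.104, 0.995, 0.0]
contact_force: [0.3, 0.6, -0.4]
grip_width: 22.9
```

Run:
```python
from h import *
s=st()
im=snapshot("scene");c=im[100:230,220:350,::-1]; cv2.imwrite("pics/s6r.png",cv2.resize(c,None,fx=4.6,fy=4.6,interpolation=2))
```

```text
t 17.4 p [622.9  75.  114. ] z [ 0.001  0.001 -1.   ] y [-0.207  0.978  0.001] F [ 0.3  0.6 -0.4] w 22.9 q [ 0.02  0.54  0.02  1.06  0.   -0.19]
in printer [-20.5 -14.7 114. ]
```

View pics/s6r.png

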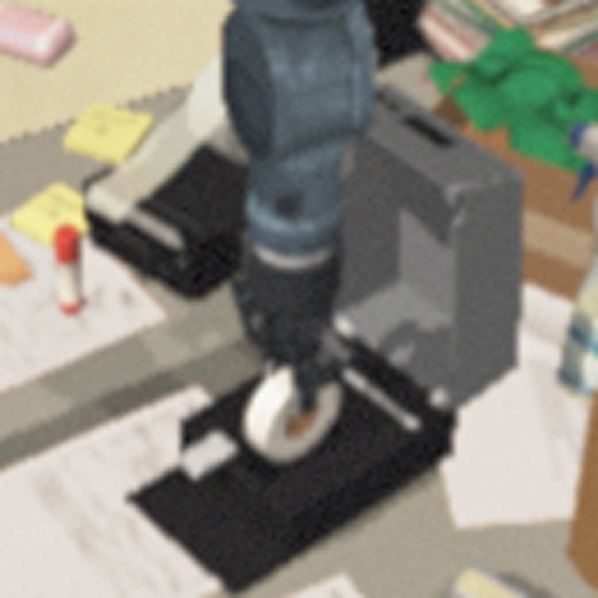

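{"op": "apply_moves", "data": {"motion": [{"slide": [0, 0, 8], "rot": [0, 0, 0], "claw": 0}, {"slide": [0, 0, 8], "rot": [0, 0, 0], "claw": 0}, {"slide": [0, 0, 7], "rot": [0, 0, 0], "claw": 0}, {"slide": [0, 0, 6], "rot": [0, 0, 0], "claw": 0}, {"slide": [0, 0, 0], "rot": [0, 0, 0], "claw": 0}]}}

```text
time_s: 17.95
ee_pos: [621.2, 75.8, 82.5]
orientation: [-0.001, -0.105, 0.994, 0.001]
contact_force: [-0.6, -0.2, -1.3]
grip_width: 23.0
```

Run:
```python
from h import *
s=st()
```

```text
t 17.95 p [621.2  75.8  82.5] z [-0.003  0.001 -1.   ] y [-0.208  0.978  0.002] F [-0.6 -0.2 -1.3] w 23.0 q [ 0.02  0.56 -0.03  0.99  0.   -0.19]
in printer [-22.  -13.5  82.5]
```

{"op": "apply_moves", "data": {"motion": [{"slide": [0, 0, 3], "rot": [0, 0, 0], "claw": 0}, {"slide": [0, 0, 2], "rot": [0, 0, 0], "claw": 0}, {"slide": [0, 0, 0], "rot": [0, 0, 0], "claw": 0}]}}

```text
time_s: 18.25
ee_pos: [622.3, 75.8, 78.8]
orientation: [-0.0, -0.105, 0.994, 0.001]
contact_force: [0.7, 0.3, -0.7]
grip_width: 23.3
```

Run:
```python
from h import *
s=st()
```

```text
t 18.25 p [622.3  75.8  78.8] z [-0.     0.001 -1.   ] y [-0.208  0.978  0.001] F [ 0.7  0.3 -0.7] w 23.3 q [ 0.02  0.56 -0.03  0.98  0.   -0.19]
in printer [-21.  -13.8  78.8]
```

{"op": "apply_moves", "data": {"motion": [{"slide": [0, 0, 2], "rot": [0, 0, 0], "claw": 0}, {"slide": [0, 0, 1.5], "rot": [0, 0, 0], "claw": 0}, {"slide": [0, 0, 0], "rot": [0, 0, 0], "claw": 0}]}}

```text
time_s: 18.55
ee_pos: [622.2, 75.7, 75.2]
orientation: [-0.0, -0.105, 0.994, 0.001]
contact_force: [0.4, -0.5, -0.7]
grip_width: 23.1
```

Run:
```python
from h import *
s=st()
im=snapshot("scene");c=im[100:230,220:350,::-1]; cv2.imwrite("pics/s7r.png",cv2.resize(c,None,fx=4.6,fy=4.6,interpolation=2))
```

```text
t 18.55 p [622.2  75.7  75.2] z [-0.001  0.001 -1.   ] y [-0.208  0.978  0.001] F [ 0.4 -0.5 -0.7] w 23.1 q [ 0.02  0.56 -0.04  0.97  0.   -0.19]
in printer [-21.1 -13.8  75.2]
```

View pics/s7r.png

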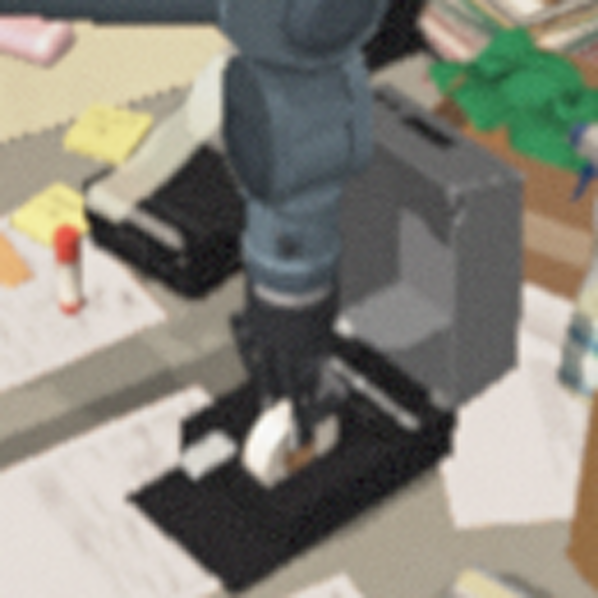

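Still free; continue in fine steps to touch.

{"op": "apply_moves", "data": {"motion": [{"slide": [0, 0, 1], "rot": [0, 0, 0], "claw": 0}, {"slide": [0, 0, 0.5], "rot": [0, 0, 0], "claw": 0}, {"slide": [0, 0, 0], "rot": [0, 0, 0], "claw": 0}]}}

```text
time_s: 18.9
ee_pos: [622.3, 75.8, 73.8]
orientation: [-0.0, -0.105, 0.994, 0.001]
contact_force: [-1.2, 0.5, -0.6]
grip_width: 23.5
```

Run:
```python
from h import *
s=st()
```

```text
t 18.9 p [622.3  75.8  73.8] z [-0.     0.001 -1.   ] y [-0.208  0.978  0.001] F [-1.2  0.5 -0.6] w 23.5 q [ 0.02  0.56 -0.04  0.97  0.   -0.19]
in printer [-21.  -13.8  73.8]
```

{"op": "apply_moves", "data": {"motion": [{"slide": [0, 0, 1], "rot": [0, 0, 0], "claw": 0}, {"slide": [0, 0, 0], "rot": [0, 0, 0], "claw": 0}]}}

```text
time_s: 19.1
ee_pos: [622.4, 75.8, 73.0]
orientation: [0.0, -0.105, 0.994, 0.001]
contact_force: [0.5, -0.1, -1.3]
grip_width: 23.0
```

Run:
```python
from h import *
s=st()
```

```text
t 19.1 p [622.4  75.8  73. ] z [-0.     0.001 -1.   ] y [-0.208  0.978  0.001] F [ 0.5 -0.1 -1.3] w 23.0 q [ 0.02  0.57 -0.04  0.97  0.   -0.19]
in printer [-20.8 -13.8  73. ]
```

{"op": "apply_moves", "data": {"motion": [{"slide": [0, 0, 1], "rot": [0, 0, 0], "claw": 0}, {"slide": [0, 0, 0], "rot": [0, 0, 0], "claw": 0}]}}

```text
time_s: 19.3
ee_pos: [622.6, 75.8, 72.9]
orientation: [0.0, -0.105, 0.994, 0.001]
contact_force: [-1.0, -0.0, 5.0]
grip_width: 23.0
```

Run:
```python
from h import *
s=st()
```

```text
t 19.3 p [622.6  75.8  72.9] z [ 0.001  0.001 -1.   ] y [-0.208  0.978  0.001] F [-1. -0.  5.] w 23.0 q [ 0.02  0.57 -0.04  0.97  0.   -0.19]
in printer [-20.7 -13.8  72.9]
```

{"op": "apply_moves", "data": {"motion": [{"slide": [0, 0, 1], "rot": [0, 0, 0], "claw": 0}, {"slide": [0, 0, 0], "rot": [0, 0, 0], "claw": 0}]}}

```text
time_s: 19.5
ee_pos: [622.7, 75.8, 72.8]
orientation: [0.001, -0.105, 0.994, 0.001]
contact_force: [-3.1, 0.0, 9.6]
grip_width: 22.9
```

Run:
```python
from h import *
s=st()
```

```text
t 19.5 p [622.7  75.8  72.8] z [ 0.001  0.001 -1.   ] y [-0.208  0.978  0.001] F [-3.1  0.   9.6] w 22.9 q [ 0.02  0.57 -0.04  0.96  0.   -0.19]
in printer [-20.5 -13.8  72.8]
```

{"op": "apply_moves", "data": {"motion": [{"slide": [0, 0, -1.8], "rot": [0, 0, 0], "claw": 0}, {"slide": [0, 0, 0], "rot": [0, 0, 0], "claw": 0.3}, {"slide": [0, 0, 0], "rot": [0, 0, 0], "claw": 0.4}, {"slide": [0, 0, 0], "rot": [0, 0, 0], "claw": 0.5}, {"slide": [0, 0, 0], "rot": [0, 0, 0], "claw": 0.5}, {"slide": [0, 0, 0], "rot": [0, 0, 0], "claw": 0.5}]}}

```text
time_s: 20.1
ee_pos: [622.2, 75.8, 72.5]
orientation: [-0.0, -0.105, 0.994, 0.001]
contact_force: [0.2, 0.4, -0.0]
grip_width: 42.5
```

Run:
```python
from h import *
s=st()
im=snapshot("scene");c=im[100:230,220:350,::-1]; cv2.imwrite("pics/s8r.png",cv2.resize(c,None,fx=4.6,fy=4.6,interpolation=2))
```

```text
t 20.1 p [622.2  75.8  72.5] z [-0.001  0.001 -1.   ] y [-0.208  0.978  0.001] F [ 0.2  0.4 -0. ] w 42.5 q [ 0.02  0.57 -0.04  0.97  0.   -0.19]
in printer [-21.  -13.8  72.5]
```

View pics/s8r.png

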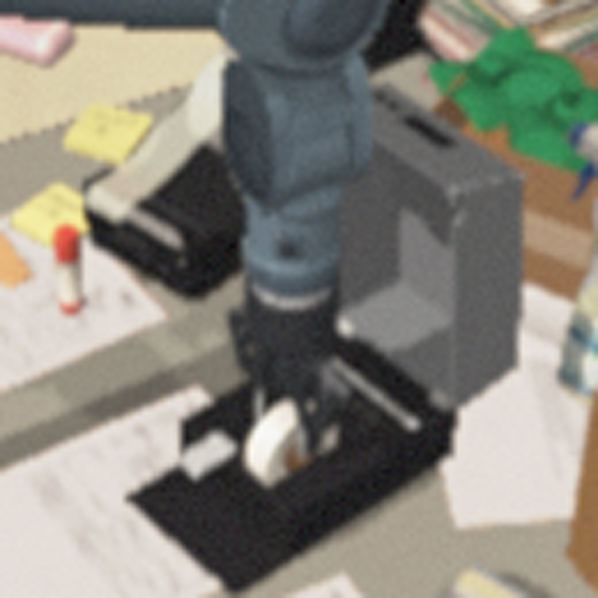

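Released, upright. Withdraw straight up, then back toward the robot.

{"op": "apply_moves", "data": {"motion": [{"slide": [0, 0, -6], "rot": [0, 0, 0], "claw": 0.5}, {"slide": [0, 0, -15], "rot": [0, 0, 0], "claw": 0.5}, {"slide": [0, 0, -30], "rot": [0, 0, 0], "claw": 0.5}, {"slide": [0, 0, -40], "rot": [0, 0, 0], "claw": 0.5}, {"slide": [10, 0, -40], "rot": [0, 0, 0], "claw": 0.5}, {"slide": [35, -10, -20], "rot": [0, 0, 0], "claw": 0.5}, {"slide": [40, -30, 0], "rot": [0, 0, 0], "claw": 0.5}, {"slide": [40, -40, 0], "rot": [0, 0, 0], "claw": 0.5}, {"slide": [30, -40, 0], "rot": [0, 0, 0], "claw": 0.5}, {"slide": [10, -40, 0], "rot": [0, 0, 0], "claw": 0.5}, {"slide": [0, -30, 0], "rot": [0, 0, 0], "claw": 0.5}, {"slide": [0, 0, 0], "rot": [0, 0, 0], "claw": 0.5}]}}

```text
time_s: 21.35
ee_pos: [504.7, -142.7, 224.1]
orientation: [0.001, -0.102, 0.995, -0.0]
contact_force: [0.6, 0.4, 0.1]
grip_width: 42.4
```

Run:
```python
from h import *
s=st()
im=snapshot("scene");cv2.imwrite("pics/s9.png",im[:,:,::-1]);c=im[100:230,220:350,::-1]; cv2.imwrite("pics/s9r.png",cv2.resize(c,None,fx=4.6,fy=4.6,interpolation=2))
im=snapshot("top");cv2.imwrite("pics/t9.png",im[:,:,::-1]);c=im[100:250,180:300,::-1]; cv2.imwrite("pics/t9r.png",cv2.resize(c,None,fx=4,fy=4,interpolation=2))
```

```text
t 21.35 p [ 504.7 -142.7  224.1] z [ 0.001 -0.001 -1.   ] y [-0.204  0.979 -0.001] F [0.6 0.4 0.1] w 42.4 q [-0.4   0.27 -0.08  1.21 -0.   -0.6 ]
in printer [-181.4 -203.1  224.1]
```

View pics/s9.png

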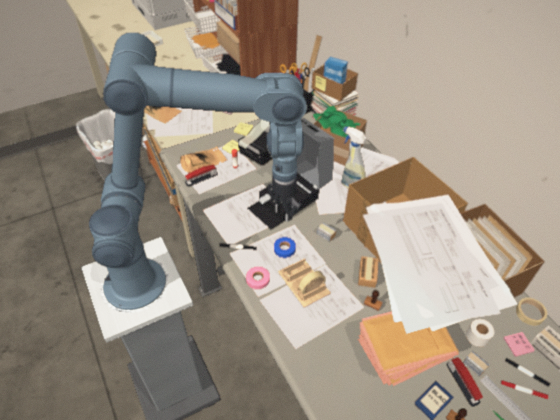

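View pics/s9r.png

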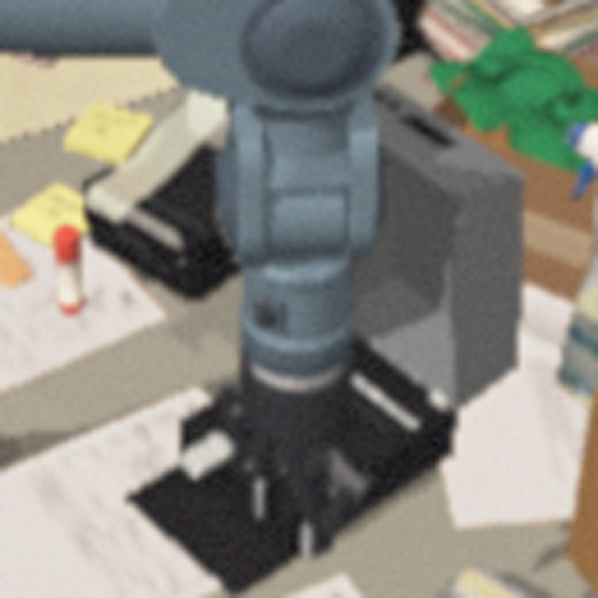

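View pics/t9r.png

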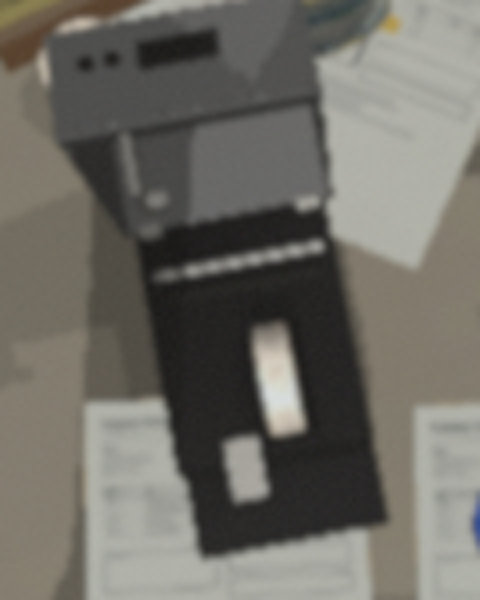

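The top view shows the white roll standing in the bay, at about (278,378) in the crop, parallel to the slot, and the hood upright. The arm hides the bay in the scene view, so I'll move it aside for one clear look.

{"op": "apply_moves", "data": {"motion": [{"slide": [10, -35, -10], "rot": [0, 0, 0], "claw": 0.5}, {"slide": [10, -40, -10], "rot": [0, 0, 0], "claw": 0.5}, {"slide": [10, -40, 0], "rot": [0, 0, 0], "claw": 0.5}, {"slide": [10, -40, 0], "rot": [0, 0, 0], "claw": 0.5}, {"slide": [5, -30, 0], "rot": [0, 0, 0], "claw": 0.5}, {"slide": [0, 0, 0], "rot": [0, 0, 0], "claw": 0.5}, {"slide": [0, 0, 0], "rot": [0, 0, 0], "claw": 0.5}]}}

```text
time_s: 22.15
ee_pos: [498.9, -328.6, 243.1]
orientation: [-0.0, -0.105, 0.994, 0.001]
contact_force: [-1.4, 0.2, -0.2]
grip_width: 42.6
```

Run:
```python
from h import *
s=st()
im=snapshot("scene");b=im[80:210,220:350,::-1].copy(); b=cv2.resize(b,None,fx=4.6,fy=4.6,interpolation=2); o=b.copy()
t=np.linspace(0,2*np.pi,60)
for sd in(-12,12):
    W=P2W(PR,np.c_[-19+41.5*np.cos(t),np.full(60,-14.5+sd),61+41.5*np.sin(t)])
    for q in (proj("scene",W)-[220,80]+.5)*4.6: cv2.circle(o,(int(q[0]),int(q[1])),1,(0,0,255),-1)
cv2.imwrite("pics/fin.png",cv2.resize(np.hstack([b,o]),(800,400)))
for th in (1.4,1.5,1.55):
    p=proj("scene",P2W(PR,hood(th,[(-135,-80,65)]))); print(th,np.round((p-[220,80]+.5)*4.6*400/598).tolist())
```

```text
t 22.15 p [ 498.9 -328.6  243.1] z [-0.001  0.002 -1.   ] y [-0.209  0.978  0.002] F [-1.4  0.2 -0.2] w 42.6 q [-0.69  0.42  0.18  1.33  0.   -0.9 ]
in printer [-225.6 -383.6  243.1]
1.4 [[293.0, 199.0]]
1.5 [[309.0, 187.0]]
1.55 [[317.0, 182.0]]
```

View pics/fin.png

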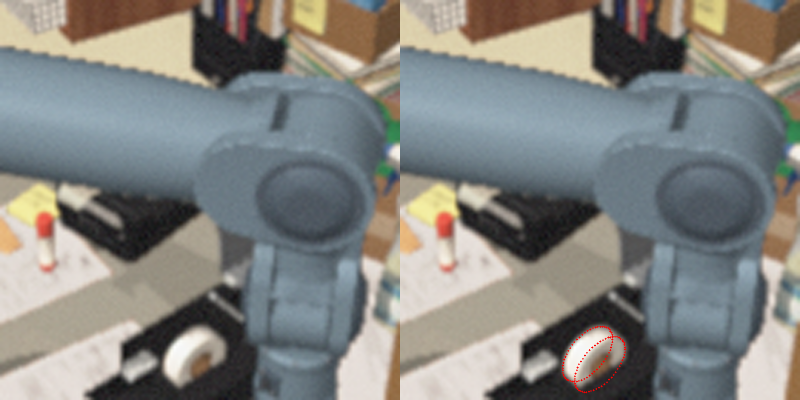

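The roll is visible in the bay at (195,358), and its outline matches the predicted seated position. Handing the job in.

Run:
```python
from h import *
print(finish_job()); print(get_state()["time_s"])
```

```text
the job is handed in; nothing more can be done
None
the job is handed in; nothing more can be done
```

The hood is open and upright, the white label roll is standing on its rim in the printer's bay, and the job was handed in at about 22 s.

**Hood:** I pushed the catch left with closed fingers under the lip and lifted the hood past 0.40 rad. I then moved the fingers clear of the catch and swung the hood up. Images put it at about 1.49 rad. It looked the same after the arm withdrew, although in the very last scene picture the arm partly hid it.

**Roll:** I gripped it at 23 mm, carried it over and lowered it until it touched at the height expected for the bay floor, with about 10 N at most while setting down. In the last pictures it stands in the slot, parallel to it, and its outline matches the predicted seated position.

**What disagreed:**
- **Reach limit:** Early on, one approach hit the elbow limit and pushed the gripper out to just above the closed hood. I saw no sign of contact and backed away.
- **Printer position:** My first fit was about 4 mm off along the printer's length, seen when the fingers met the lip early. I measured the bay again before placing the roll.
- **Force while lifting:** Readings reached about 20 N during the hood lift, higher than lifting should need. I put this down to finger friction at the lip and never confirmed it.

**Other items:** The tape roll, the blue and pink look-alikes and the other things in view looked unmoved by eye. I did not measure them.

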